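# Empty the post canister

## Robot

A 7-joint arm with a two-finger parallel gripper is mounted at the origin on a cart in front of the work surface, level with it; the furniture and walls round the work are solid. World frame = base frame: x ahead of the robot, y to its left, z up, the work surface at z = 0. Lengths are in m, angles in rad, forces in N, time in s.
With the tool pointing down it reaches from about 0.4 to 0.85 m from the base axis. Payload 4.5 kg.
Tool frame: the origin (TCP) lies midway between the tips of the shut fingers; the grasp point (between the pads) lies 19 mm behind it; z points along the fingers, y is the direction in which the jaws open and shut (so a half turn about z gives the same grasp; the last joint's range is limited). The gripper opens to 88 mm and grips with 3 to 60 N. Pads are 18 mm wide; open, the fingers measure 123 mm over their backs; the gripper's body (75 mm by 187 mm) begins 45 mm behind the grasp point.
Start: joints at [-1.168, 0.689, -0.195, 1.565, 0.157, 0.902, -0.215], TCP at [0.225, 0.583, 0.239] pointing down, gripper open.
Joint ranges: [-3.01, 3.01], [-0.46, 2.08], [-1.47, 1.51], [0.13, 2.56], [-1, 4.14], [0.04, 2.09], [-2.66, 2.66]. Speed limits (rad/s): [2.57, 2.57, 3.14, 3.14, 3.14, 3.14, 3.14].

## Interface

Orientations are given as a unit quaternion [x, y, z, w].
In Python, from plant import get_state, snapshot, finish_job, regions_of gives the robot as it stands.
- The arm moves only by the tool send_rows, never from a script. Its argument "series" is a list of rows, each an object of numbers: "grip": the opening, from 0 (shut) to 1 (fully open); "dx", "dy", "dz": the shift along the tool's x, y, z in mm; "turn": the turn about the tool's z in rad. A call has 1 to 20 rows; each row shifts and turns the commanded pose from where the row before left it, along the tool's axes as they then stand; what a row does not reach is not made up. A row lasts 1/10 s, in which the tool goes at most 50 mm and 8.59 degrees, less where a joint would pass 70% of its speed; a pose out of reach is approached as far as the arm can. A call is refused whole if a number of a shift passes 50 or a number of a turn 0.15, either way. A call with a gripper value outside its range is refused whole. The fingers move at their own pace and stop on an object; "force" is the grip in N (left out, the last holds). Time passes only in rows, so rows that do not move let the fingers close. It gives the time, the measured TCP pose, the force and the opening at its end, in the units of the state.
- get_state(): the state, without advancing time (a new reading comes with each control period).
- snapshot(name): name is "scene" or "top" or "wrist"; returns a dict with "img" (420x560x3 uint8, red, green, blue), "depth" (420x560 float32, m along the optical axis (not along the pixel's ray), 0 where there is no reading), "fov_y" (degrees; the focal length in pixels is half the picture's height over the tangent of half this angle, whatever the lens; pixels are square), "cx", "cy" (the principal point, pixels), "k1" (the pictures are not rectified: a ray, as slopes to the right and down, at radius r is drawn at 1 + k1 r^2 times it, then the intrinsics apply), "R" (3x3) and "t" (3): a world point X has camera coordinates R X + t. Camera axes: x right, y down, z forward; pixel columns grow to the right and rows downward; lengths in m; the calibration is good to about 2 mm. A picture is of the moment at which its call begins.
- finish_job(): hands the job in, once; it reports no verdict.
Trained networks look in a picture, given as the dict that the camera call returned (one of the last four; its "shot" number tells which), for a name from the list of things; names that differ only in an ending like _2 or _b are one class to them, and where a whole thing is asked for, a point or a joint stands for the part that bears it (a point fixed in the world has none). Each returns a list of dicts, best first, with "score" (0 to 1); they miss things now and then, are a little off and sometimes report something else, mostly with a low value. They report only what shows in the picture. A call takes as long as a camera call. They do not tell look-alikes from the thing itself.
- regions_of(picture, target): "pixels" (420x560 bool, what is visible of it) and "extent" ([left, top, right, bottom] in pixels, round what is visible of it).
The state is a dict: "clock": time; "q": joint angles; "qd": joint speeds; "joint_torque": joint torques, N m; "tool_pos": TCP position; "eef_rot": TCP orientation; "contact_force": force on the tool from outside, world axes, zero at the start; "moment": the same for the moment, N m; "opening": opening from 0.0 (shut) to 1.0 (fully open).
Only numpy, scipy, OpenCV 4.12 (cv2) and the standard library are available. Lean on these libraries where they do the work, as an engineer would, in place of code of your own. Each camera call takes 0.05 s, during which the arm holds its last target.

## Task

Unscrew the blue cap from the clear canister in the tipping stand and set it down on the bench, then turn the red crank handle over so that both steel posts tip out into the grey tray. Swing the canister back fully upright and screw the cap back down all the way, leaving the other things on the bench where they are.

Things in the scene. Friction and masses are not known exactly. Their poses are not given: they have to be found in the camera images.
- stand: Tipping stand fixed to the bench: grey base 110 x 72 x 10 mm, two aluminium cheeks 44 mm wide, 140 mm high, carrying the canister on a level hinge 130 mm above the bench. Origin: underside of the base, on the canister's centre line. x: from the crank side to the other end (the crank points roughly to the robot's right); z: up. The tray lies on its -y side, away from the robot.
- tipper (a joint): Hinge of the canister, along the stand's x. 0 = canister upright (end stop); grows as the mouth tips towards -y, over the tray; end stop at 2.27 rad with the mouth 40 degrees below level, where the posts slide out. Stiff (about 0.35 N m, some 5 N at the crank handle): stays where it is left.
- crank_grip (a point): Grip point of the red crank handle, a round bar 14 mm thick, 80 mm long, parallel to the hinge; 33 mm from its free end. It circles the hinge at 70 mm radius: at joint 0 on the +y side, 20 degrees above hinge height; it passes over the top and at 2.27 rad is on the -y side, 30 degrees above hinge height. The bar may turn between fingers.
- hinge_axis (a point): Point on the hinge axis level with the crank grip: centre of the circle of crank_grip. Axes as the stand.
- canister_rim (a point): Centre of the mouth of the clear tube canister (40 mm outside, 48 mm over its thread, bore 32 mm, 105 mm long), 50 mm from the hinge, 180 mm above the bench when upright. Axes as the stand when upright. The clamp ring (56 mm wide, top 35 mm below the rim) has a white mark on its -x side and an orange one 2.54 rad counter-clockwise of it.
- cap_centre (a point): Centre of the round blue ribbed screw cap, 59 mm in diameter, 29 mm high (underside 14 mm below this point); z through its closed top; a white line shows its -x side. It starts screwed home, 6.5 mm below the rim point, white line at the white mark. Off the canister it stands well on the bench; there is free bench round x 0.46, y 0.27.
- post_a_centre (a point): Middle of a steel optical post, round, 13 mm thick, 75 mm long (its z along it); starts standing loose in the canister.
- post_b_centre (a point): Middle of the second such post.
- tray_near_edge (a point): Loose open grey tray 140 (x) x 180 (y) x 24 mm, walls and floor 4 mm, 0.7 kg, standing partly on the green cutting mat, behind the stand, where the mouth tips. Point: foot of its wall next to the stand, in the middle; the tray reaches from here 180 mm along its -y, 70 mm to either side in x.
- board_marker_centre (a point): Bystander, to be left where it is: white and orange marker lying, 134 mm. Point at its middle.
- ball_driver_blue_centre (a point): Bystander, to be left where it is: hex driver with blue handle lying, 146 mm. Point at its middle.
- propanol_bottle_centre (a point): Bystander, to be left where it is: white dropper bottle with red tip, 40 mm wide, 95 mm high. Point at its middle.
- fork_a_centre (a point): Bystander, to be left where it is: light metal clamping fork, 25 x 60 x 12 mm. Point at its middle.
- pocket_torch_centre (a point): Bystander, to be left where it is: black torch lying, 104 mm. Point at its middle.
- cap: The cap, origin in the middle of its underside. Right-hand thread, 27 mm a turn (4.3 mm per rad), play 1.6 mm: counter-clockwise from above it rises, is free after 2.35 rad, and at 2.54 rad (10.5 mm up) its white line is at the orange mark. Set it on again there, lightly down; 2.54 rad clockwise brings it home (tight by 0.3 rad more). Set on at other angles it may need up to 2 rad more.
There are look-alikes about, which are no part of the job. There is more than one size of the cap; the job needs the smaller.

How it is judged:
On the way, in this order (a step that is already met when the one before it is completed fails the run):
1. the cap is off and stands, let go, on the bench (height (world z) of cap_centre below 0.022 m and linear speed of cap below 0.03 m/s and contact force between the fingers and cap below 0.2 N), for 0.1 s.
2. both posts have been tipped out and lie in the tray (x of post_a_centre in the frame of tray_near_edge between -0.066 and 0.066 m and y of post_a_centre in the frame of tray_near_edge between -0.176 and -0.004 m and z of each of post_a_centre, post_b_centre in the frame of tray_near_edge below 0.035 m and x of post_b_centre in the frame of tray_near_edge between -0.066 and 0.066 m and y of post_b_centre in the frame of tray_near_edge between -0.176 and -0.004 m), for 0.2 s.
At the end, for the whole second after the job is handed in: Both posts lie in the tray, the canister is upright (within 0.1 rad), and the cap is screwed down on it to within 2 mm of fully home, straight (within 0.06 rad) and at rest (all of step 2 and value of joint tipper below 0.1 rad and z of cap_centre in the frame of canister_rim below -0.0045 m and distance between cap_centre and canister_rim below 0.0095 m and angle between cap_centre's own z axis and vertical below 0.12 rad and angle between the z axis of cap_centre and the z axis of canister_rim, either way round below 0.06 rad and linear speed of cap below 0.02 m/s); the robot touches nothing.
It fails at once if a bystander is moved more than 3 cm (distance of any of board_marker_centre, ball_driver_blue_centre, propanol_bottle_centre, fork_a_centre, pocket_torch_centre from where it was at the start of the episode above 0.03 m).
It fails at once if the tray is moved more than 5 cm (distance of tray_near_edge from where it was at the start of the episode above 0.05 m).
It also fails if it takes over 72 s, if anything falls off the work surface, if the arm or the gripper's body presses on something with over 40 N, if the wrist force passes 120 N, or if a joint passes its speed limit or range.

## Working session

There is one attempt and no reset: what is moved stays moved. The work goes in short steps, Python scripts to look and compute and a tool call to move; the robot and the scene stay as the last step left them, time stands still between calls to the robot, and variables do not carry over. Pictures are saved under pics/ and viewed, and the job is handed in when it is done.

Besides the shell and the picture viewer there is one more tool, called after ">>>" by a JSON object that holds its "op" and its "data". send_rows: Moves the arm, as the interface text tells. Its arguments: {"type":"object","properties":{"series":{"type":"array","items":{"type":"object","properties":{"grip":{"type":"number"},"dx":{"type":"number"},"dy":{"type":"number"},"dz":{"type":"number"},"turn":{"type":"number"}}}},"force":{"type":"number"}},"required":["series"]}

```bash
mkdir -p pics; ls
python3 - <<'E'
from plant import get_state, snapshot
import cv2
print(get_state())
for n in ["scene","top","wrist"]:
    s=snapshot(n); cv2.imwrite(f"pics/{n}0.png",s["img"][:,:,::-1])
    print(n,s["fov_y"],s["cx"],s["cy"],s["k1"],s["R"],s["t"])
print(get_state()["clock"])
E
```

```text
pics
{'clock': 0.0, 'q': array([-1.16818593,  0.68999443, -0.19453438,  1.56634742,  0.15731094,
        0.90251695, -0.21511352]), 'qd': array([ 0.00037015, -0.00027429,  0.00031657,  0.00017963, -0.00062659,
        0.00013971,  0.00052226]), 'joint_torque': array([ 1.08248862e-04, -5.27571094e+01, -1.26662057e+00, -1.53427362e+01,
       -5.25945006e-02,  6.62770180e-03,  1.82245631e-04]), 'tool_pos': array([0.22512441, 0.58235775, 0.23790314]), 'eef_rot': array([ 1.83315644e-01,  9.83053660e-01, -9.29781543e-04, -1.05618852e-04]), 'contact_force': array([-0.49968216, -0.4225585 ,  0.30037974]), 'moment': array([-0.00255192, -0.04270909,  0.03224092]), 'opening': 0.9989686886416183}
scene 47.19780471261043 282.32439649402323 219.0387699639981 -0.08214663808797422 [[-0.85025435 -0.52629323  0.00910869]
 [-0.34975621  0.55194822 -0.75698332]
 [ 0.39336767 -0.64681419 -0.6533707 ]] [0.6175111  0.16675952 1.2454674 ]
top 53.00679711583906 285.5526215972852 207.29667430646893 -0.061409417401995826 [[ 0.00241844 -0.99963286  0.02698692]
 [-0.99204025 -0.00579594 -0.12578774]
 [ 0.12589797 -0.0264679  -0.99169005]] [0.22993709 0.60002704 1.04113117]
wrist 67.26502379203916 275.63266125355756 208.62301343757906 -0.024982654912647444 [[ 0.36029597  0.93283646 -0.00171625]
 [ 0.88593474 -0.34160358  0.31373019]
 [ 0.29207269 -0.11455621 -0.94951062]] [-0.62428373 -0.04440007  0.39125433]
0.15
```

View pics/scene0.png

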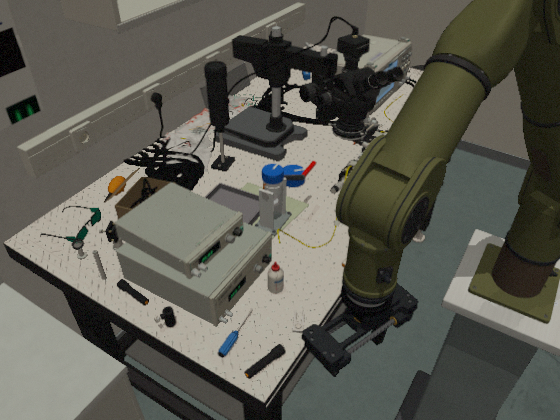

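View pics/top0.png

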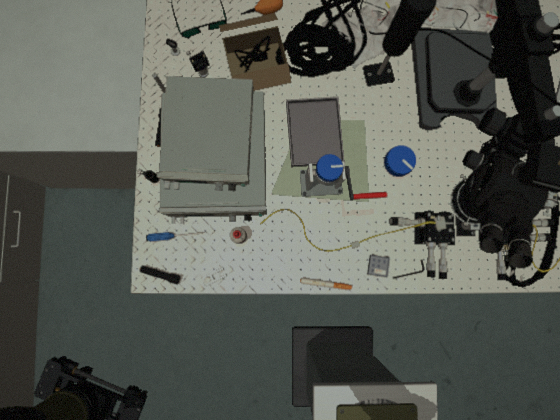

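View pics/wrist0.png

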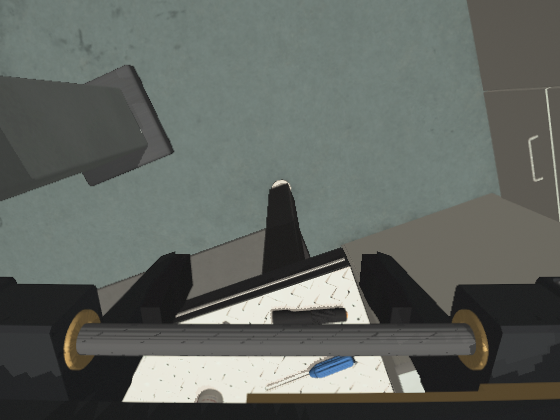

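```bash
cat > h.py <<'E'
import numpy as np, cv2
from plant import get_state, snapshot, regions_of
from scipy.spatial.transform import Rotation as Ro
def K(s):
    f=s["img"].shape[0]/2/np.tan(np.radians(s["fov_y"])/2); return f
def rays(s,uv):
    uv=np.asarray(uv,float).reshape(-1,2); f=K(s)
    Km=np.array([[f,0,s["cx"]],[0,f,s["cy"]],[0,0,1.]])
    return cv2.undistortPointsIter(uv.reshape(-1,1,2),Km,np.array([s["k1"],0,0,0,0.]),None,None,(3,60,1e-10)).reshape(-1,2)
def cloud(s):
    h,w=s["depth"].shape
    u,v=np.meshgrid(np.arange(w),np.arange(h))
    r=rays(s,np.stack([u.ravel(),v.ravel()],1))
    c=np.c_[r,np.ones(len(r))]*s["depth"].reshape(-1,1)
    return ((c-s["t"])@s["R"]).reshape(h,w,3)
def atz(s,uv,z):
    r=np.c_[rays(s,uv),np.ones(len(np.atleast_2d(uv)))]@s["R"]; o=-s["R"].T@s["t"]
    return o+r*((z-o[2])/r[:,2])[:,None]
def proj(s,X):
    X=np.atleast_2d(X); c=X@s["R"].T+s["t"]; a=c[:,:2]/c[:,2:]; r2=(a**2).sum(1,keepdims=True)
    return a*(1+s["k1"]*r2)*K(s)+[s["cx"],s["cy"]]
def save(n,s,box=None,sc=1):
    im=s["img"][:,:,::-1]
    if box: im=im[box[1]:box[3],box[0]:box[2]]
    cv2.imwrite("pics/"+n+".png",cv2.resize(im,None,fx=sc,fy=sc,interpolation=cv2.INTER_CUBIC))
E
python3 - <<'E'
from h import *
s=snapshot("top"); save("topz",s,(270,80,440,230),4.5); P=cloud(s)
c=snapshot("scene"); save("scenez",c,(180,140,340,260),4.5); Q=cloud(c)
for nm,s_,P_ in (("top",s,P),("scene",c,Q)):
  for t in ["cap_centre","stand","tray_near_edge","crank_grip","propanol_bottle_centre","board_marker_centre","ball_driver_blue_centre","fork_a_centre","pocket_torch_centre"]:
    for d in regions_of(s_,t)[:3]:
        m=d["pixels"]&(s_["depth"]>0); p=P_[m]
        print(nm,t,round(d["score"],2),d["extent"],np.round(np.median(p,0),3),np.round(np.percentile(p,[3],0),3),np.round(np.percentile(p,97,axis=0),3))
E
```

```text
top cap_centre 0.97 [318.2, 156.9, 345.3, 185.2] [0.668 0.14  0.189] [[0.643 0.113 0.171]] [0.696 0.166 0.192]
top stand 0.59 [301.8, 162.4, 390.0, 201.6] [0.651 0.123 0.043] [[0.607 0.011 0.002]] [0.688 0.191 0.163]
top tray_near_edge 0.6 [285.7, 98.2, 341.4, 168.1] [0.814 0.159 0.008] [[0.725 0.088 0.003]] [0.895 0.223 0.028]
top crank_grip 0.72 [316.7, 167.0, 387.4, 199.5] [0.615 0.069 0.16 ] [[0.605 0.01  0.131]] [0.674 0.153 0.164]
top propanol_bottle_centre 0.75 [230.7, 227.7, 243.2, 245.8] [0.525 0.35  0.067] [[0.509 0.334 0.044]] [0.543 0.367 0.091]
top propanol_bottle_centre 0.41 [315.8, 153.5, 344.3, 181.7] [0.67  0.14  0.189] [[0.643 0.104 0.137]] [0.698 0.167 0.192]
top board_marker_centre 0.64 [298.0, 277.5, 350.1, 287.9] [0.405 0.133 0.015] [[0.394 0.072 0.01 ]] [0.417 0.192 0.019]
top ball_driver_blue_centre 0.54 [148.0, 231.2, 173.8, 241.5] [0.523 0.556 0.019] [[0.512 0.523 0.002]] [0.533 0.589 0.024]
top fork_a_centre 0.61 [199.0, 270.8, 225.5, 281.7] [0.419 0.425 0.009] [[0.406 0.393 0.006]] [0.439 0.442 0.015]
top pocket_torch_centre 0.72 [136.0, 263.6, 176.7, 282.
[... 676 characters left out ...]
6 [265.3, 262.8, 285.7, 290.6] [0.521 0.363 0.053] [[0.51  0.344 0.008]] [0.541 0.372 0.085]
scene board_marker_centre 0.29 [254.0, 161.6, 314.4, 234.8] [0.659 0.153 0.079] [[0.61  0.02  0.004]] [0.705 0.187 0.16 ]
scene board_marker_centre 0.24 [219.4, 332.6, 238.8, 355.5] [0.523 0.559 0.017] [[0.515 0.522 0.001]] [0.537 0.591 0.023]
scene ball_driver_blue_centre 0.81 [216.4, 315.5, 249.0, 355.9] [0.523 0.56  0.017] [[0.515 0.484 0.004]] [0.536 0.591 0.023]
scene fork_a_centre 0.74 [295.6, 315.4, 305.8, 334.4] [0.42  0.426 0.009] [[0.404 0.391 0.001]] [0.443 0.445 0.014]
scene pocket_torch_centre 0.76 [243.2, 344.5, 285.0, 379.3] [0.428 0.557 0.02 ] [[0.407 0.508 0.001]] [0.449 0.603 0.026]
```

View pics/topz.png

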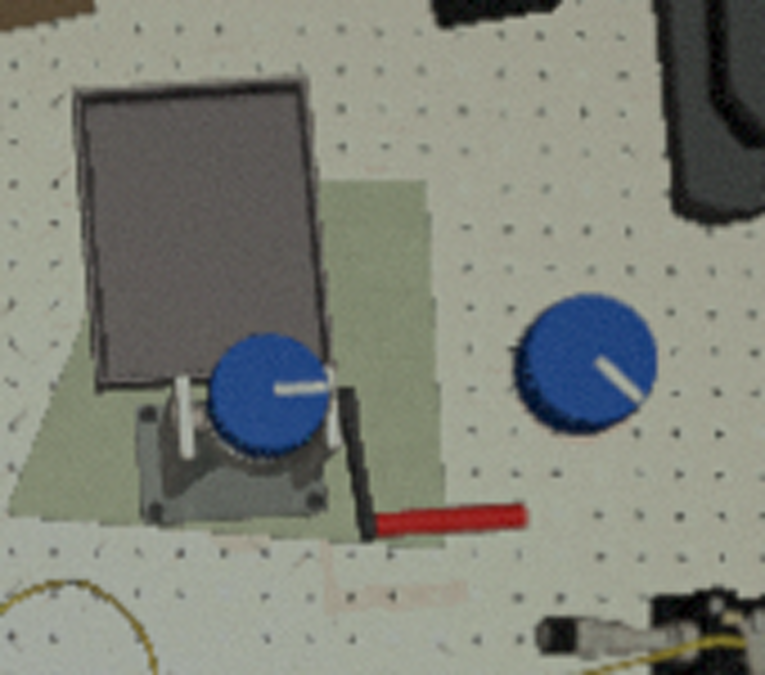

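View pics/scenez.png

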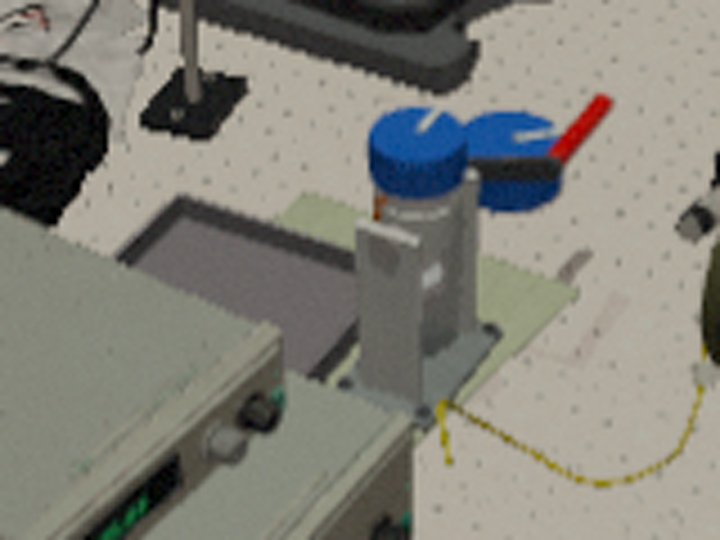

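Run:
```python
from h import *
from scipy.optimize import least_squares
for n in ("top","scene"):
    s=snapshot(n);P=cloud(s);I=s["img"].astype(int)
    blue=(I[...,2]>I[...,0]+50)&(s["depth"]>0)
    for nm,c0,zr in (("cap",(0.668,0.14),(0.183,0.196)),("big",(0.72,-0.063),(0.03,0.06))):
        m=(np.hypot(P[...,0]-c0[0],P[...,1]-c0[1])<0.06)&(P[...,2]>zr[0])&(P[...,2]<zr[1])
        p=P[m]; z=np.median(p[:,2])
        uv=np.argwhere(m)[:,::-1].astype(np.float32)
        W=atz(s,uv,z)[:,:2].astype(np.float32)
        c,r=cv2.minEnclosingCircle(W); 
        r2=np.sqrt(cv2.contourArea(cv2.convexHull(W))/np.pi); 
        M=cv2.moments(cv2.convexHull(W)); 
        print(n,nm,"z",round(z,4),"circ",np.round(c,4),round(r,4),"hull",round(M["m10"]/M["m00"],4),round(M["m01"]/M["m00"],4),round(r2,4))
    red=(I[...,0]>120)&(I[...,1]<70)&(I[...,2]<70)&(s["depth"]>0)
    m=red&(np.abs(P[...,0]-.61)<.04)&(P[...,1]<.12)&(P[...,1]>-.03)&(P[...,2]>.1)
    p=P[m]; mu=p.mean(0); v=np.linalg.svd(p-mu)[2][0]; v*=np.sign(v[1]); t=(p-mu)@v
    print(n,"red",len(p),mu,v,"ends",mu+v*t.min(),mu+v*t.max(),"ztop",np.percentile(p[:,2],[50,95]),"yaw",np.arctan2(-v[0],v[1]))
    # tray floor
    g=(P[...,2]<.012)&(P[...,2]>.002)&(np.abs(P[...,0]-.81)<.12)&(np.abs(P[...,1]-.15)<.1)
    rt=max(regions_of(s,"tray_near_edge"),key=lambda d:d["score"])["pixels"]
    q=P[rt&(s["depth"]>0)][:,:2].astype(np.float32); print(n,"tray",cv2.minAreaRect(q))
    o=-s["R"].T@s["t"]; print("cam",o)
```

```text
top cap z 0.1888 circ [0.6706 0.1388] 0.0304 hull 0.6707 0.1392 0.0294
top big z 0.0392 circ [ 0.7266 -0.0691] 0.0402 hull 0.7266 -0.0695 0.0388
top red 149 [0.6124515  0.04313635 0.16095948] [-0.04596883  0.99892852  0.00535567] ends [0.61417426 0.00569979 0.16075876] [0.61072571 0.08063887 0.16116054] ztop [0.16095324 0.16336322] yaw 0.045985699616251985
top tray ((0.7949018478393555, 0.15204483270645142), (0.20677265524864197, 0.14572028815746307), 4.552165508270264)
cam [0.46361859 0.26088695 1.10175016]
scene cap z 0.1874 circ [0.6711 0.1424] 0.0328 hull 0.6718 0.1427 0.03
scene big z 0.0377 circ [ 0.7298 -0.0726] 0.0362 hull 0.7332 -0.0765 0.0306
scene red 64 [0.61322704 0.04417257 0.15935123] [-0.07183991  0.99723546  0.018986  ] ends [0.61603868 0.00514316 0.15860817] [0.61051888 0.08176554 0.16006695] ztop [0.15943491 0.1618828 ] yaw 0.07191483445195508
scene tray ((0.7804540395736694, 0.19773273169994354), (0.16429272294044495, 0.37397730350494385), 36.00076675415039)
cam [0.09344006 1.03853528 0.93436137]
```

```bash
cat >> h.py <<'E'
def to(target, n=1):
    s=get_state(); R=Ro.from_quat(s["eef_rot"]).as_matrix(); d=np.array(target)-s["tool_pos"]
    x=R[:,0]; print("clk",round(s["clock"],2),"pos",np.round(s["tool_pos"],4),"yawx",round(np.degrees(np.arctan2(x[1],x[0])),2),"zax",np.round(R[:,2],3),"q",np.round(s["q"],2),"F",np.round(s["contact_force"],1),"op",round(s["opening"],3))
    print("tool delta mm",np.round(R.T@d*1000,1)," per row of",n,":",np.round(R.T@d*1000/n,2))
E
python3 - <<'E'
from h import *
to([.671,.140,.26],20)
P=cloud(snapshot("top"))
m=(P[...,0]>.3)&(P[...,0]<.9)&(P[...,1]>.1)&(P[...,1]<.6)
for y0 in np.arange(-.2,.6,.1):
  print(round(y0,1),[round(float(np.percentile(P[(P[...,0]>x0)&(P[...,0]<=x0+.1)&(P[...,1]>y0)&(P[...,1]<=y0+.1)][:,2],99)),2) for x0 in np.arange(.4,.9,.1)])
E
```

```text
clk 1.35 pos [0.2253 0.583  0.2388] yawx 158.87 zax [ 0.  0. -1.] q [-1.17  0.69 -0.19  1.57  0.16  0.9  -0.22] F [-0.2  0.3  0.4] op 0.999
tool delta mm [-575.4 -252.6  -21.3]  per row of 20 : [-28.77 -12.63  -1.06]
-0.2 [0.42, 0.45, 0.45, 0.27, 0.36]
-0.1 [0.4, 0.41, 0.04, 0.04, 0.01]
0.0 [0.02, 0.01, 0.16, 0.03, 0.03]
0.1 [0.02, 0.02, 0.19, 0.03, 0.03]
0.2 [1.1, 0.11, 0.11, 0.11, 0.11]
0.3 [0.01, 0.11, 0.18, 0.18, 0.18]
0.4 [0.01, 0.11, 0.18, 0.18, 0.18]
0.5 [0.03, 0.11, 0.18, 0.18, 0.18]
```

>>> {"op": "send_rows", "data": {"series": [{"dx":-28.8,"dy":-12.6,"dz":-1,"grip":1},{"dx":-28.8,"dy":-12.6,"dz":-1},{"dx":-28.8,"dy":-12.6,"dz":-1},{"dx":-28.8,"dy":-12.6,"dz":-1},{"dx":-28.8,"dy":-12.6,"dz":-1},{"dx":-28.8,"dy":-12.6,"dz":-1},{"dx":-28.8,"dy":-12.6,"dz":-1},{"dx":-28.8,"dy":-12.6,"dz":-1},{"dx":-28.8,"dy":-12.6,"dz":-1},{"dx":-28.8,"dy":-12.6,"dz":-1},{"dx":-28.8,"dy":-12.6,"dz":-1},{"dx":-28.8,"dy":-12.6,"dz":-1},{"dx":-28.8,"dy":-12.6,"dz":-1},{"dx":-28.8,"dy":-12.6,"dz":-1},{"dx":-28.8,"dy":-12.6,"dz":-1},{"dx":-28.8,"dy":-12.6,"dz":-1},{"dx":-28.8,"dy":-12.6,"dz":-1},{"dx":-28.8,"dy":-12.6,"dz":-1},{"dx":-28.8,"dy":-12.6,"dz":-1},{"dx":-28.8,"dy":-12.6,"dz":-1}]}}

```text
schema error: expected keys grip, dx, dy, dz, turn
```

Run:
```python
from h import *
to([.671,.140,.164])
s=snapshot("wrist"); save("w1",s)
P=cloud(s);I=s["img"].astype(int)
m=(np.hypot(P[...,0]-.671,P[...,1]-.14)<0.05)&(P[...,2]>.183)&(P[...,2]<.196)
uv=np.argwhere(m)[:,::-1].astype(np.float32); z=np.median(P[m][:,2]); print(z)
W=atz(s,uv,z)[:,:2].astype(np.float32); print(cv2.minEnclosingCircle(W))
# microscope nearest
T=cloud(snapshot("top")); m=(T[...,2]>.15)&(T[...,0]>.4)&(T[...,0]<.8)&(T[...,1]<.0)
print("scope ymax",np.percentile(T[m][:,1],[90,95,99,100]))
```

```text
clk 1.4 pos [0.2253 0.583  0.2387] yawx 158.87 zax [ 0.  0. -1.] q [-1.17  0.69 -0.19  1.57  0.16  0.9  -0.22] F [0.  0.9 0.5] op 1.001
tool delta mm [-575.4 -252.6   74.7]  per row of 1 : [-575.42 -252.56   74.71]
nan
  return _methods._mean(a, axis=axis, dtype=dtype,
  ret = ret.dtype.type(ret / rcount)
Traceback (most recent call last):
  File "h.py", line 17, in atz
    r=np.c_[rays(s,uv),np.ones(len(np.atleast_2d(uv)))]@s["R"]; o=-s["R"].T@s["t"]
            ~~~~^^^^^^
  File "h.py", line 9, in rays
    return cv2.undistortPointsIter(uv.reshape(-1,1,2),Km,np.array([s["k1"],0,0,0,0.]),None,None,(3,60,1e-10)).reshape(-1,2)
           ~~~~~~~~~~~~~~~~~~~~~~~^^^^^^^^^^^^^^^^^^^^^^^^^^^^^^^^^^^^^^^^^^^^^^^^^^^^^^^^^^^^^^^^^^^^^^^^^^^
cv2.error: OpenCV(4.12.0) /io/opencv/modules/calib3d/src/undistort.dispatch.cpp:347: error: (-215:Assertion failed) CV_IS_MAT(_src) && CV_IS_MAT(_dst) && (_src->rows == 1 || _src->cols == 1) && (_dst->rows == 1 || _dst->cols == 1) && _src->cols + _src->rows - 1 == _dst->rows + _dst->cols - 1 && (CV_MAT_TYPE(_src->type) == CV_32FC2 || CV_MAT_TYPE(_src->type) == CV_64FC2) && (CV_MAT_TYPE(_dst->type) == CV_32FC2 || CV_MAT_TYPE(_dst->type) == CV_64FC2) in function 'cvUndistortPointsInternal'
```

View pics/w1.png

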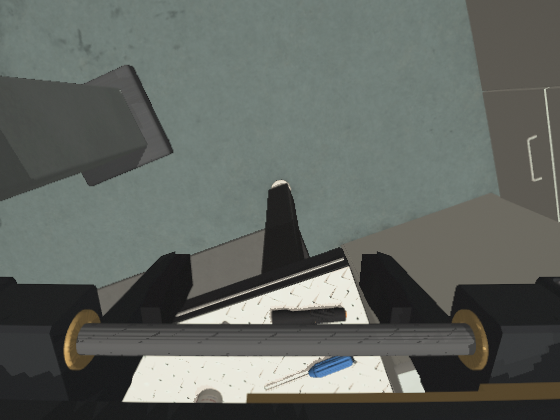

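All keys are needed in each row.

>>> {"op": "send_rows", "data": {"series": [{"dx":-28.8,"dy":-12.6,"dz":-1,"turn":0,"grip":1},{"dx":-28.8,"dy":-12.6,"dz":-1,"turn":0,"grip":1},{"dx":-28.8,"dy":-12.6,"dz":-1,"turn":0,"grip":1},{"dx":-28.8,"dy":-12.6,"dz":-1,"turn":0,"grip":1},{"dx":-28.8,"dy":-12.6,"dz":-1,"turn":0,"grip":1},{"dx":-28.8,"dy":-12.6,"dz":-1,"turn":0,"grip":1},{"dx":-28.8,"dy":-12.6,"dz":-1,"turn":0,"grip":1},{"dx":-28.8,"dy":-12.6,"dz":-1,"turn":0,"grip":1},{"dx":-28.8,"dy":-12.6,"dz":-1,"turn":0,"grip":1},{"dx":-28.8,"dy":-12.6,"dz":-1,"turn":0,"grip":1},{"dx":-28.8,"dy":-12.6,"dz":-1,"turn":0,"grip":1},{"dx":-28.8,"dy":-12.6,"dz":-1,"turn":0,"grip":1},{"dx":-28.8,"dy":-12.6,"dz":-1,"turn":0,"grip":1},{"dx":-28.8,"dy":-12.6,"dz":-1,"turn":0,"grip":1},{"dx":-28.8,"dy":-12.6,"dz":-1,"turn":0,"grip":1},{"dx":-28.8,"dy":-12.6,"dz":-1,"turn":0,"grip":1},{"dx":-28.8,"dy":-12.6,"dz":-1,"turn":0,"grip":1},{"dx":-28.8,"dy":-12.6,"dz":-1,"turn":0,"grip":1},{"dx":-28.8,"dy":-12.6,"dz":-1,"turn":0,"grip":1},{"dx":-28.8,"dy":-12.6,"dz":-1,"turn":0,"grip":1}]}}

```text
clock: 3.45
tool_pos: [0.6725, 0.1392, 0.2588]
eef_rot: [0.183, 0.983, 0.0, -0.0]
contact_force: [0.6, -0.3, -0.6]
opening: 0.999
```

Run:
```python
from h import *
to([.671,.140,.164])
s=snapshot("wrist"); save("w2",s)
P=cloud(s);I=s["img"].astype(int)
m=(np.hypot(P[...,0]-.671,P[...,1]-.14)<0.05)&(P[...,2]>.183)&(P[...,2]<.196)
uv=np.argwhere(m)[:,::-1].astype(np.float32); z=np.median(P[m][:,2]); print(z,len(uv))
if len(uv): W=atz(s,uv,z)[:,:2].astype(np.float32); print(cv2.minEnclosingCircle(W))
t=snapshot("scene"); save("s2",t)
```

```text
clk 3.45 pos [0.6725 0.1392 0.2588] yawx 158.87 zax [-0.  0. -1.] q [-0.15  0.76 -0.25  1.33  0.19  1.07  0.78] F [ 0.6 -0.3 -0.6] op 0.999
tool delta mm [ 1.7  0.2 94.8]  per row of 1 : [ 1.7   0.16 94.76]
0.18833793174030405 4743
((0.6721124649047852, 0.1379477083683014), 0.030401475727558136)
```

View pics/w2.png

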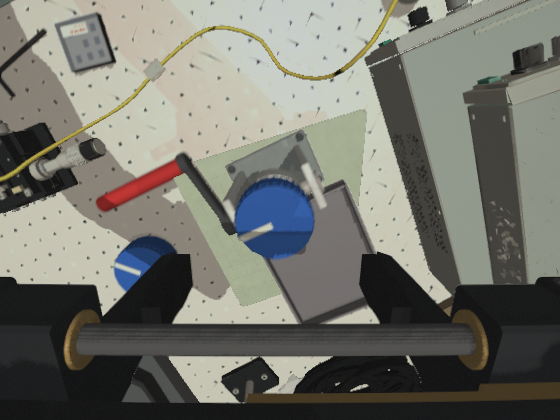

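View pics/s2.png

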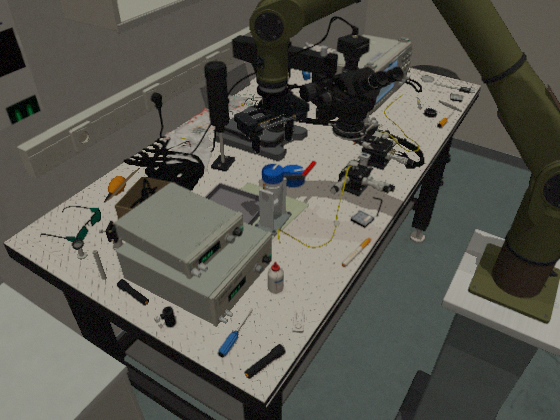

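>>> {"op": "send_rows", "data": {"series": [{"dx":1.5,"dy":0,"dz":4,"turn":0.146,"grip":1},{"dx":0,"dy":0,"dz":4,"turn":0.146,"grip":1},{"dx":0,"dy":0,"dz":4,"turn":0.146,"grip":1},{"dx":0,"dy":0,"dz":4,"turn":0.146,"grip":1},{"dx":0,"dy":0,"dz":4,"turn":0.146,"grip":1},{"dx":0,"dy":0,"dz":4,"turn":0.146,"grip":1},{"dx":0,"dy":0,"dz":4,"turn":0.146,"grip":1},{"dx":0,"dy":0,"dz":4,"turn":0.146,"grip":1},{"dx":0,"dy":0,"dz":4,"turn":0.146,"grip":1},{"dx":0,"dy":0,"dz":4,"turn":0.146,"grip":1},{"dx":0,"dy":0,"dz":4,"turn":0.146,"grip":1},{"dx":0,"dy":0,"dz":4,"turn":0.146,"grip":1},{"dx":0,"dy":0,"dz":4,"turn":0.146,"grip":1},{"dx":0,"dy":0,"dz":4,"turn":0.146,"grip":1}]}}

```text
clock: 4.95
tool_pos: [0.6698, 0.1419, 0.2025]
eef_rot: [0.935, 0.354, -0.0, -0.001]
contact_force: [-0.3, 0.2, -0.4]
opening: 0.997
```

Run:
```python
from h import *
to([.671,.1395,.164])
s=snapshot("wrist"); save("w3",s)
P=cloud(s)
m=(np.hypot(P[...,0]-.671,P[...,1]-.14)<0.05)&(P[...,2]>.183)&(P[...,2]<.196)
uv=np.argwhere(m)[:,::-1].astype(np.float32); z=np.median(P[m][:,2]); print(z,len(uv))
if len(uv): W=atz(s,uv,z)[:,:2].astype(np.float32); print(cv2.minEnclosingCircle(W))
```

```text
clk 4.95 pos [0.6698 0.1419 0.2025] yawx 41.46 zax [-0.001  0.001 -1.   ] q [-0.43  0.83  0.32  1.42 -0.29  0.94 -0.89] F [-0.3  0.2 -0.4] op 0.997
tool delta mm [-0.7  2.7 38.5]  per row of 1 : [-0.69  2.69 38.46]
0.18832802039037272 7810
((0.6757187843322754, 0.138777956366539), 0.03070742078125477)
```

View pics/w3.png

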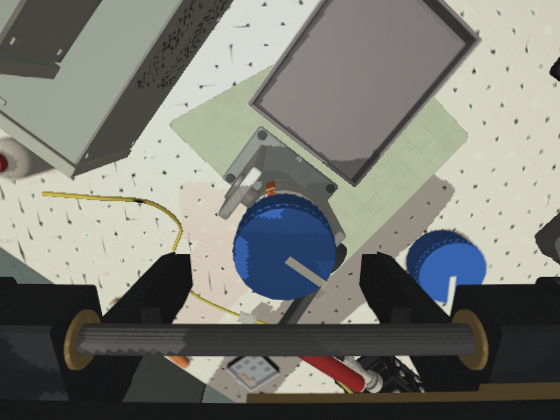

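Run:
```python
from h import *
s=snapshot("wrist"); g=get_state(); T=Ro.from_quat(g["eef_rot"]).as_matrix()
o=-s["R"].T@s["t"]; print("cam in tool",T.T@(o-g["tool_pos"])*1000,"\n",T.T@s["R"].T)
P=cloud(s)
m=(np.hypot(P[...,0]-.671,P[...,1]-.14)<0.05)&(P[...,2]>.184)&(P[...,2]<.196)
c=cv2.convexHull(np.argwhere(m)[:,::-1].astype(np.float32)); print(cv2.fitEllipse(c))
W=atz(s,c.reshape(-1,2),.1885)[:,:2].astype(np.float32); print(cv2.fitEllipse(W),cv2.minEnclosingCircle(W))
t=snapshot("top"); P=cloud(t)
I=t["img"].astype(int); 
b=regions_of(t,"cap_centre"); print([ (x["score"],x["extent"]) for x in b])
```

```text
cam in tool [  82.25508995    1.42506603 -146.07647992] 
 [[-1.05287108e-02 -9.49667735e-01 -3.13082000e-01]
 [ 9.99944539e-01 -9.91967042e-03 -3.53816552e-03]
 [ 2.54411385e-04 -3.13101888e-01  9.49719507e-01]]
((284.85400390625, 252.1399383544922), (97.1191635131836, 105.07601928710938), 94.13042449951172)
((0.6749570965766907, 0.1392456293106079), (0.05848204344511032, 0.060310348868370056), 153.6459503173828) ((0.6757752895355225, 0.13890020549297333), 0.03064894862473011)
[(0.44, [403.2, 148.6, 414.9, 169.7])]
```

>>> {"op": "send_rows", "data": {"series": [{"dx":0,"dy":4.7,"dz":6,"turn":0.12,"grip":1},{"dx":0,"dy":0,"dz":6.5,"turn":0.12,"grip":1},{"dx":0,"dy":0,"dz":6.5,"turn":0.12,"grip":1},{"dx":0,"dy":0,"dz":6.5,"turn":0,"grip":1},{"dx":0,"dy":0,"dz":6.5,"turn":0,"grip":1},{"dx":0,"dy":0,"dz":6.5,"turn":0,"grip":1}]}}

```text
clock: 5.75
tool_pos: [0.6735, 0.1375, 0.1639]
eef_rot: [0.983, 0.185, 0.0, -0.0]
contact_force: [-0.7, -0.1, -0.3]
opening: 0.999
```

Run:
```python
from h import *
to([.673,.1385,.164])
```

```text
clk 5.75 pos [0.6735 0.1375 0.1639] yawx 21.3 zax [ 0.     0.001 -1.   ] q [-0.46  0.89  0.4   1.44 -0.4   0.89 -1.14] F [-0.7 -0.1 -0.3] op 0.999
tool delta mm [-0.1 -1.1 -0.1]  per row of 1 : [-0.09 -1.09 -0.09]
```

>>> {"op": "send_rows", "data": {"series": [{"dx":0,"dy":0,"dz":0,"turn":0,"grip":0.5},{"dx":0,"dy":0,"dz":0,"turn":0,"grip":0.5},{"dx":0,"dy":0,"dz":0,"turn":0,"grip":0.5},{"dx":0,"dy":0,"dz":0,"turn":0,"grip":0.5},{"dx":0,"dy":0,"dz":0,"turn":0,"grip":0.5}], "force": 10}}

```text
clock: 6.25
tool_pos: [0.6737, 0.1374, 0.1646]
eef_rot: [0.983, 0.184, 0.0, -0.0]
contact_force: [-0.0, -0.6, 0.5]
opening: 0.659
```

Run:
```python
from h import *
to([.673,.1385,.164]); s=get_state();print(Ro.from_quat(s["eef_rot"]).inv().apply(s["contact_force"]))
```

```text
clk 6.25 pos [0.6737 0.1374 0.1646] yawx 21.15 zax [ 0.001  0.    -1.   ] q [-0.46  0.89  0.4   1.44 -0.4   0.89 -1.14] F [-0.  -0.6  0.5] op 0.659
tool delta mm [-0.2 -1.3  0.6]  per row of 1 : [-0.24 -1.28  0.61]
[-0.22790186  0.53723929 -0.49481553]
```

>>> {"op": "send_rows", "data": {"series": [{"dx":0,"dy":0,"dz":0,"turn":0,"grip":0.5},{"dx":0,"dy":0,"dz":0,"turn":0,"grip":0.5},{"dx":0,"dy":0,"dz":-0.3,"turn":-0.1,"grip":0.5},{"dx":0,"dy":0,"dz":-0.43,"turn":-0.1,"grip":0.5},{"dx":0,"dy":0,"dz":-0.43,"turn":-0.1,"grip":0.5},{"dx":0,"dy":0,"dz":-0.43,"turn":-0.1,"grip":0.5}], "force": 35}}

```text
clock: 6.85
tool_pos: [0.6735, 0.1378, 0.1659]
eef_rot: [0.926, 0.377, 0.0, -0.0]
contact_force: [-0.9, -0.3, 1.4]
opening: 0.655
```

Run:
```python
from h import *
to([.673,.1385,.164]); s=get_state();print(Ro.from_quat(s["eef_rot"]).inv().apply(s["contact_force"]),s["moment"])
save("w4",snapshot("wrist"))
```

```text
clk 6.85 pos [0.6735 0.1378 0.1659] yawx 44.3 zax [ 0.     0.001 -1.   ] q [-0.41  0.87  0.29  1.44 -0.29  0.87 -0.83] F [-0.9 -0.3  1.4] op 0.655
tool delta mm [ 0.1 -0.9  1.9]  per row of 1 : [ 0.14 -0.89  1.87]
[-0.84627143 -0.45205638 -1.4320553 ] [ 0.06347875  0.1205275  -0.04368385]
```

View pics/w4.png

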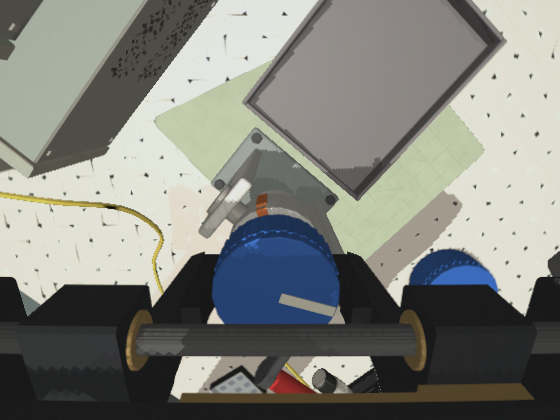

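>>> {"op": "send_rows", "data": {"series": [{"dx":0,"dy":0,"dz":-0.62,"turn":-0.143,"grip":0.5},{"dx":0,"dy":0,"dz":-0.62,"turn":-0.143,"grip":0.5},{"dx":0,"dy":0,"dz":-0.62,"turn":-0.143,"grip":0.5},{"dx":0,"dy":0,"dz":-0.62,"turn":-0.143,"grip":0.5},{"dx":0,"dy":0,"dz":-0.62,"turn":-0.143,"grip":0.5},{"dx":0,"dy":0,"dz":-0.62,"turn":-0.143,"grip":0.5},{"dx":0,"dy":0,"dz":-0.62,"turn":-0.143,"grip":0.5},{"dx":0,"dy":0,"dz":-0.62,"turn":-0.143,"grip":0.5},{"dx":0,"dy":0,"dz":-0.62,"turn":-0.143,"grip":0.5},{"dx":0,"dy":0,"dz":-0.62,"turn":-0.143,"grip":0.5},{"dx":0,"dy":0,"dz":-0.62,"turn":-0.143,"grip":0.5},{"dx":0,"dy":0,"dz":-0.62,"turn":-0.143,"grip":0.5},{"dx":0,"dy":0,"dz":-0.62,"turn":-0.143,"grip":0.5},{"dx":0,"dy":0,"dz":-0.62,"turn":-0.143,"grip":0.5},{"dx":0,"dy":0,"dz":-0.62,"turn":-0.143,"grip":0.5},{"dx":0,"dy":0,"dz":0,"turn":0,"grip":0.5}]}}

```text
clock: 8.5
tool_pos: [0.6733, 0.1373, 0.175]
eef_rot: [0.114, 0.993, 0.0, -0.0]
contact_force: [-0.7, 0.3, 1.5]
opening: 0.652
```

Run:
```python
from h import *
to([.673,.1385,.164]); s=get_state();print(Ro.from_quat(s["eef_rot"]).inv().apply(s["contact_force"]),s["moment"],s["eef_rot"])
save("w5",snapshot("wrist"))
```

```text
clk 8.5 pos [0.6733 0.1373 0.175 ] yawx 166.88 zax [-0.001  0.001 -1.   ] q [-0.11  0.86 -0.31  1.41  0.29  0.92  0.84] F [-0.7  0.3  1.5] op 0.652
tool delta mm [ 0.5  1.1 11. ]  per row of 1 : [ 0.51  1.06 11.03]
[ 0.74120333  0.17454077 -1.52783971] [0.08119772 0.22016234 0.06997784] [ 1.14249536e-01  9.93451956e-01  3.32431854e-04 -3.79205038e-04]
```

View pics/w5.png

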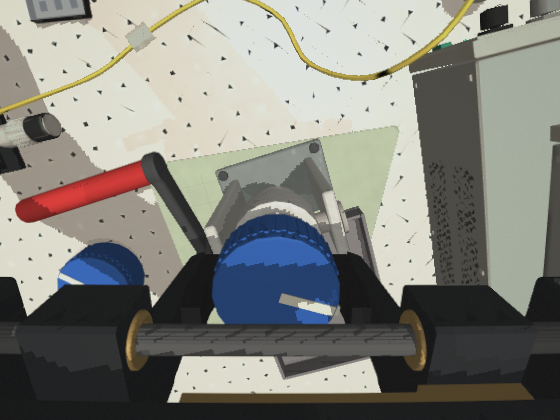

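>>> {"op": "send_rows", "data": {"series": [{"dx":0,"dy":0,"dz":-4,"turn":0,"grip":0.5},{"dx":0,"dy":0,"dz":-8,"turn":0,"grip":0.5},{"dx":0,"dy":0,"dz":-15,"turn":0,"grip":0.5},{"dx":0,"dy":0,"dz":-20,"turn":0,"grip":0.5},{"dx":0,"dy":0,"dz":-20,"turn":0,"grip":0.5},{"dx":0,"dy":0,"dz":0,"turn":0,"grip":0.5}]}}

```text
clock: 9.15
tool_pos: [0.6757, 0.1379, 0.2465]
eef_rot: [0.114, 0.993, 0.001, 0.004]
contact_force: [-0.8, 0.1, -0.8]
opening: 0.652
```

Run:
```python
from h import *
to([.465,.21,.10],12); 
s=snapshot("scene");save("s6",s,(200,60,360,260),3)
w=snapshot("wrist");save("w6",w)
```

```text
clk 9.15 pos [0.6757 0.1379 0.2465] yawx 166.87 zax [ 0.007  0.002 -1.   ] q [-0.11  0.78 -0.33  1.34  0.26  1.05  0.86] F [-0.8  0.1 -0.8] op 0.652
tool delta mm [222.6  21.9 145.1]  per row of 12 : [18.55  1.82 12.09]
```

View pics/s6.png

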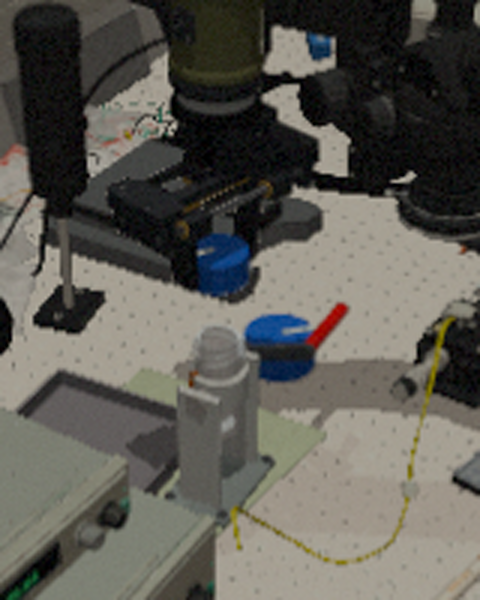

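View pics/w6.png

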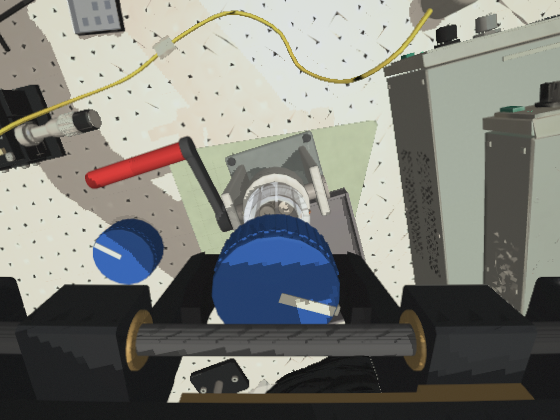

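>>> {"op": "send_rows", "data": {"series": [{"dx":18.6,"dy":1.8,"dz":0,"turn":0,"grip":0.5},{"dx":18.6,"dy":1.8,"dz":0,"turn":0,"grip":0.5},{"dx":18.6,"dy":1.8,"dz":0,"turn":0,"grip":0.5},{"dx":18.6,"dy":1.8,"dz":0,"turn":0,"grip":0.5},{"dx":18.6,"dy":1.8,"dz":10,"turn":0,"grip":0.5},{"dx":18.6,"dy":1.8,"dz":15,"turn":0,"grip":0.5},{"dx":18.6,"dy":1.8,"dz":15,"turn":0,"grip":0.5},{"dx":18.6,"dy":1.8,"dz":15,"turn":0,"grip":0.5},{"dx":18.6,"dy":1.8,"dz":15,"turn":0,"grip":0.5},{"dx":18.6,"dy":1.8,"dz":15,"turn":0,"grip":0.5},{"dx":18.6,"dy":1.8,"dz":15,"turn":0,"grip":0.5},{"dx":18.6,"dy":1.8,"dz":15,"turn":0,"grip":0.5},{"dx":0,"dy":0,"dz":15,"turn":-0.15,"grip":0.5},{"dx":0,"dy":0,"dz":15,"turn":-0.15,"grip":0.5},{"dx":0,"dy":0,"dz":15,"turn":0,"grip":0.5},{"dx":0,"dy":0,"dz":15,"turn":0,"grip":0.5},{"dx":0,"dy":0,"dz":10,"turn":0,"grip":0.5},{"dx":0,"dy":0,"dz":0,"turn":0,"grip":0.5}]}}

```text
clock: 11.05
tool_pos: [0.4599, 0.2082, 0.0557]
eef_rot: [-0.036, 0.999, -0.001, -0.001]
contact_force: [-1.0, 0.9, -0.2]
opening: 0.651
```

Run:
```python
from h import *
to([.465,.21,.006],12); 
s=snapshot("scene");save("s7",s,(200,140,400,340),3)
```

```text
clk 11.05 pos [0.4599 0.2082 0.0557] yawx -175.86 zax [-0.003 -0.002 -1.   ] q [-0.4   0.85 -0.19  2.05  0.53  0.29  0.6 ] F [-1.   0.9 -0.2] op 0.651
tool delta mm [-5.4  1.5 49.6]  per row of 12 : [-0.45  0.13  4.14]
```

View pics/s7.png

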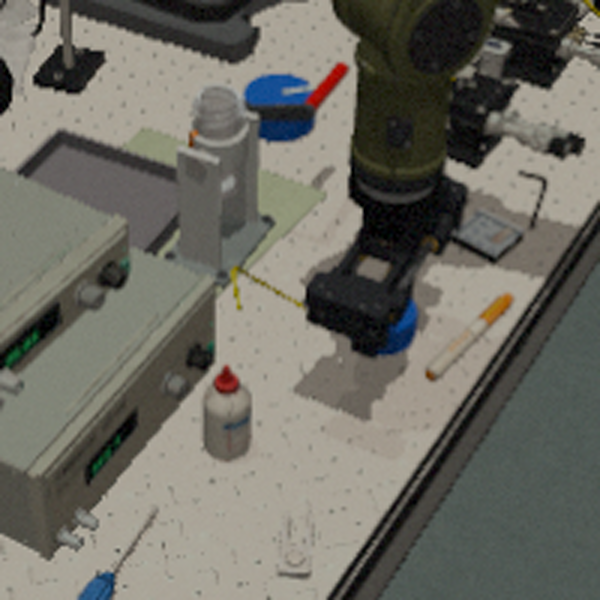

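>>> {"op": "send_rows", "data": {"series": [{"dx":-3,"dy":0,"dz":10,"turn":0,"grip":0.5},{"dx":-3,"dy":0,"dz":10,"turn":0,"grip":0.5},{"dx":0,"dy":0,"dz":10,"turn":0,"grip":0.5},{"dx":0,"dy":0,"dz":10,"turn":0,"grip":0.5},{"dx":0,"dy":0,"dz":5,"turn":0,"grip":0.5},{"dx":0,"dy":0,"dz":1.5,"turn":0,"grip":0.5},{"dx":0,"dy":0,"dz":1.5,"turn":0,"grip":0.5},{"dx":0,"dy":0,"dz":0,"turn":0,"grip":0.5}]}}

```text
clock: 11.9
tool_pos: [0.4669, 0.2093, 0.0092]
eef_rot: [-0.036, 0.999, 0.0, 0.0]
contact_force: [0.7, -0.1, -0.5]
opening: 0.654
```

>>> {"op": "send_rows", "data": {"series": [{"dx":0,"dy":0,"dz":1,"turn":0,"grip":0.5},{"dx":0,"dy":0,"dz":1,"turn":0,"grip":0.5},{"dx":0,"dy":0,"dz":1,"turn":0,"grip":0.5},{"dx":0,"dy":0,"dz":0.7,"turn":0,"grip":0.5},{"dx":0,"dy":0,"dz":0,"turn":0,"grip":0.5}]}}

```text
clock: 12.4
tool_pos: [0.4669, 0.2092, 0.0054]
eef_rot: [-0.036, 0.999, 0.0, 0.0]
contact_force: [0.1, 0.4, 0.4]
opening: 0.659
```

>>> {"op": "send_rows", "data": {"series": [{"dx":0,"dy":0,"dz":0.7,"turn":0,"grip":0.5},{"dx":0,"dy":0,"dz":0.5,"turn":0,"grip":0.5},{"dx":0,"dy":0,"dz":0,"turn":0,"grip":0.5}]}}

```text
clock: 12.7
tool_pos: [0.4669, 0.2093, 0.0053]
eef_rot: [-0.036, 0.999, 0.0, 0.0]
contact_force: [-1.6, -0.5, 11.4]
opening: 0.653
```

>>> {"op": "send_rows", "data": {"series": [{"dx":0,"dy":0,"dz":-0.8,"turn":0,"grip":0.7},{"dx":0,"dy":0,"dz":0,"turn":0,"grip":1},{"dx":0,"dy":0,"dz":0,"turn":0,"grip":1},{"dx":0,"dy":0,"dz":0,"turn":0,"grip":1},{"dx":0,"dy":0,"dz":-10,"turn":0,"grip":1},{"dx":0,"dy":0,"dz":-30,"turn":0,"grip":1},{"dx":0,"dy":0,"dz":-45,"turn":0,"grip":1},{"dx":0,"dy":0,"dz":-45,"turn":0,"grip":1},{"dx":0,"dy":0,"dz":-45,"turn":0,"grip":1},{"dx":0,"dy":0,"dz":-30,"turn":0,"grip":1}]}}

```text
clock: 13.7
tool_pos: [0.4673, 0.2094, 0.2137]
eef_rot: [-0.036, 0.999, 0.001, 0.002]
contact_force: [0.7, 0.9, -0.2]
opening: 1.002
```

Run:
```python
from h import *
to([.6115,.035,.27],12); 
w=snapshot("wrist");save("w8",w); P=cloud(w)
m=(np.hypot(P[...,0]-.467,P[...,1]-.209)<0.05)&(P[...,2]>.02)&(P[...,2]<.04)
c=cv2.convexHull(np.argwhere(m)[:,::-1].astype(np.float32))
print(np.median(P[m][:,2])); W=atz(w,c.reshape(-1,2),.029)[:,:2].astype(np.float32); print(cv2.fitEllipse(W))
```

```text
clk 13.7 pos [0.4673 0.2094 0.2137] yawx -175.86 zax [ 0.003  0.002 -1.   ] q [-0.25  0.6  -0.42  1.93  0.37  0.69  0.75] F [ 0.7  0.9 -0.2] op 1.002
tool delta mm [-131.4 -184.3  -56.2]  per row of 12 : [-10.95 -15.36  -4.68]
0.029150354492608953
((0.4666810631752014, 0.2089541107416153), (0.05949552357196808, 0.05969896912574768), 132.2317352294922)
```

View pics/w8.png

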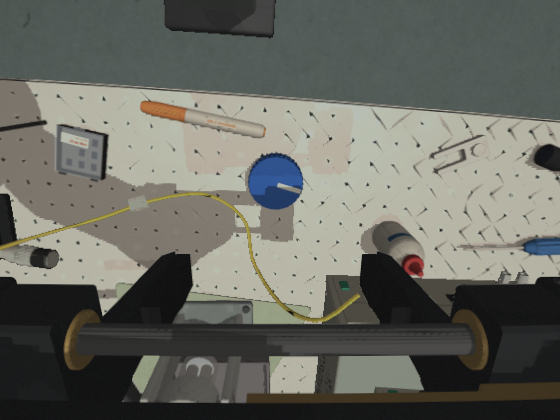

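Run:
```python
from h import *
t=snapshot("top");save("t9",t);T=cloud(t)
for x0 in np.arange(.35,.9,.05):
  o=[]
  for lo,hi in ((.1,.2),(.2,.3),(.3,.5)):
    m=(T[...,2]>lo)&(T[...,2]<hi)&(T[...,0]>x0)&(T[...,0]<x0+.05)&(T[...,1]<0.03); o.append(round(float(T[m][:,1].max()),3) if m.any() else None)
  print(round(x0,2),o)
```

```text
0.35 [None, None, None]
0.4 [None, None, None]
0.45 [None, None, -0.087]
0.5 [-0.159, -0.147, -0.091]
0.55 [-0.137, -0.124, -0.113]
0.6 [0.03, -0.124, -0.123]
0.65 [-0.156, -0.127, -0.15]
0.7 [-0.223, -0.185, -0.23]
0.75 [None, -0.185, -0.214]
0.8 [None, None, -0.173]
0.85 [-0.226, -0.219, -0.133]
```

View pics/t9.png

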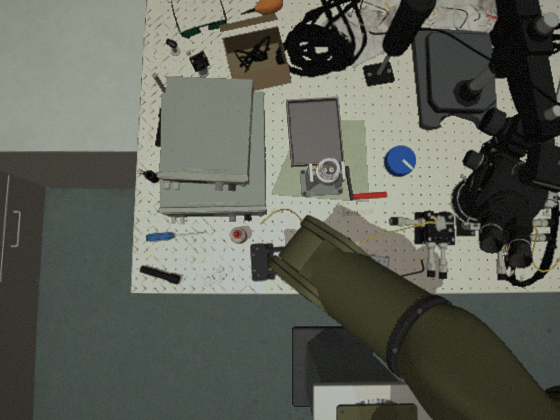

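>>> {"op": "send_rows", "data": {"series": [{"dx":0,"dy":0,"dz":-5,"turn":0.146,"grip":1},{"dx":0,"dy":0,"dz":-5,"turn":0.146,"grip":1},{"dx":0,"dy":0,"dz":-5,"turn":0.146,"grip":1},{"dx":0,"dy":0,"dz":-5,"turn":0.146,"grip":1},{"dx":0,"dy":0,"dz":-5,"turn":0.146,"grip":1},{"dx":0,"dy":0,"dz":-5,"turn":0.146,"grip":1},{"dx":0,"dy":0,"dz":-5,"turn":0.146,"grip":1},{"dx":0,"dy":0,"dz":-5,"turn":0.146,"grip":1},{"dx":0,"dy":0,"dz":-5,"turn":0.146,"grip":1},{"dx":0,"dy":0,"dz":-5,"turn":0.146,"grip":1},{"dx":0,"dy":0,"dz":0,"turn":0.137,"grip":1},{"dx":-10,"dy":12,"dz":0,"turn":0,"grip":1},{"dx":-12,"dy":12,"dz":0,"turn":0,"grip":1},{"dx":-15,"dy":12,"dz":0,"turn":0,"grip":1},{"dx":-15,"dy":12,"dz":0,"turn":0,"grip":1},{"dx":-15,"dy":12,"dz":0,"turn":0,"grip":1},{"dx":-15,"dy":12,"dz":0,"turn":0,"grip":1},{"dx":-15,"dy":12,"dz":0,"turn":0,"grip":1}]}}

```text
clock: 15.6
tool_pos: [0.556, 0.1139, 0.2593]
eef_rot: [0.69, 0.724, -0.001, -0.0]
contact_force: [0.2, -0.3, 0.8]
opening: 1.001
```

Run:
```python
from h import *
to([.6125,.034,.24],12); 
t=snapshot("top");save("t10",t)
t=snapshot("scene");save("s10",t)
```

```text
clk 15.6 pos [0.556  0.1139 0.2593] yawx 92.78 zax [-0.001 -0.001 -1.   ] q [-0.3   0.58  0.03  1.72 -0.02  0.83 -0.21] F [ 0.2 -0.3  0.8] op 1.001
tool delta mm [-82.6  52.6  19.3]  per row of 12 : [-6.88  4.38  1.61]
```

View pics/t10.png

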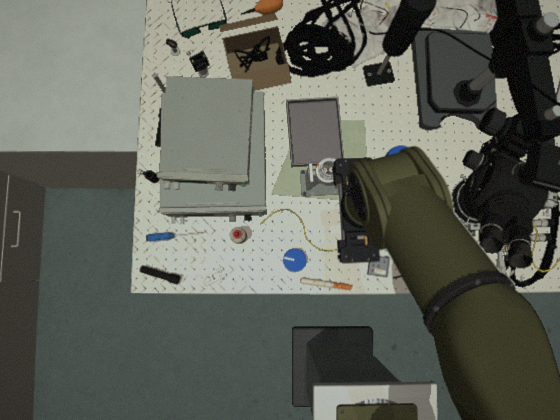

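View pics/s10.png

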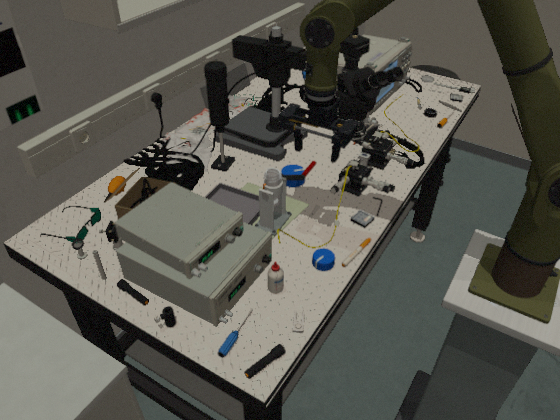

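Run:
```python
from h import *
t=snapshot("top");T=cloud(t);I=t["img"].astype(int)
g=(I[...,1]>I[...,2]+15)&(T[...,2]>.25)
for x0 in np.arange(.1,.65,.05):
  p=T[g&(T[...,0]>x0)&(T[...,0]<x0+.05)]
  if len(p): print(round(x0,2),np.round(np.percentile(p[:,2],[2,50,99]),2),"y",np.round(np.percentile(p[:,1],[1,99]),2))
```

```text
0.3 [0.75 0.77 0.79] y [0.11 0.11]
0.35 [0.78 0.8  0.82] y [0.06 0.12]
0.4 [0.71 0.77 0.79] y [0.05 0.12]
0.45 [0.65 0.71 1.1 ] y [0.06 0.26]
0.5 [0.47 0.66 0.69] y [0.07 0.15]
0.55 [0.61 0.63 0.65] y [0.07 0.16]
0.6 [0.34 0.36 0.61] y [-0.21  0.14]
```

>>> {"op": "send_rows", "data": {"series": [{"dx":-14,"dy":9,"dz":3,"turn":0,"grip":1},{"dx":-14,"dy":9,"dz":3,"turn":0,"grip":1},{"dx":-14,"dy":9,"dz":3,"turn":0,"grip":1},{"dx":-14,"dy":9,"dz":3,"turn":0,"grip":1},{"dx":-14,"dy":9,"dz":3,"turn":0,"grip":1},{"dx":-12.6,"dy":7.6,"dz":3,"turn":0,"grip":1},{"dx":0,"dy":0,"dz":0,"turn":0,"grip":1}]}}

```text
clock: 16.45
tool_pos: [0.6125, 0.0328, 0.2414]
eef_rot: [0.692, 0.722, -0.001, 0.001]
contact_force: [-0.4, -0.4, 0.3]
opening: 1.001
```

Run:
```python
from h import *
to([.6125,.034,.136],12); 
t=snapshot("wrist");save("w11",t);P=cloud(t);I=t["img"].astype(int)
m=(I[...,0]>110)&(I[...,1]<70)&(I[...,2]<70)&(P[...,2]>.13)&(P[...,2]<.18)
p=P[m];mu=p.mean(0);v=np.linalg.svd(p-mu)[2][0];v*=np.sign(v[1]);q=(p-mu)@v;print(len(p),mu,v,mu+v*q.min(),mu+v*q.max(),np.percentile(p[:,2],95))
```

```text
clk 16.45 pos [0.6125 0.0328 0.2414] yawx 92.41 zax [-0.    -0.002 -1.   ] q [-0.14  0.67  0.02  1.61 -0.02  0.87 -0.07] F [-0.4 -0.4  0.3] op 1.001
tool delta mm [  1.4   0.  105.4]  per row of 12 : [0.11 0.   8.78]
1323 [0.61415084 0.05241574 0.16001125] [-0.07928444  0.99684069 -0.00475627] [0.61795294 0.00461204 0.16023934] [0.61184549 0.08140085 0.15987296] 0.16180386203307115
```

View pics/w11.png

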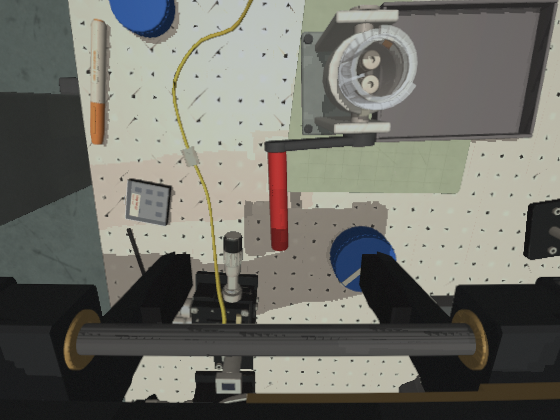

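>>> {"op": "send_rows", "data": {"series": [{"dx":1,"dy":1,"dz":15,"turn":0,"grip":1},{"dx":0,"dy":0,"dz":15,"turn":0,"grip":1},{"dx":0,"dy":0,"dz":15,"turn":0,"grip":1},{"dx":0,"dy":0,"dz":15,"turn":0,"grip":1},{"dx":0,"dy":0,"dz":15,"turn":0,"grip":0.7},{"dx":0,"dy":0,"dz":15,"turn":0,"grip":0.5},{"dx":0,"dy":0,"dz":15,"turn":0,"grip":0.5},{"dx":0,"dy":0,"dz":0,"turn":0,"grip":0.1},{"dx":0,"dy":0,"dz":0,"turn":0,"grip":0.1},{"dx":0,"dy":0,"dz":0,"turn":0,"grip":0.1},{"dx":0,"dy":0,"dz":0,"turn":0,"grip":0.1},{"dx":0,"dy":0,"dz":0,"turn":0,"grip":0.1},{"dx":0,"dy":0,"dz":0,"turn":0,"grip":0.1}], "force": 12}}

```text
clock: 17.8
tool_pos: [0.6128, 0.0372, 0.1374]
eef_rot: [0.691, 0.723, 0.0, 0.0]
contact_force: [0.8, -1.0, 0.1]
opening: 0.208
```

Run:
```python
from h import *
to([.6125,.034,.135],12)
th=np.arange(0,2.28,2.27/20)
# grip angle about hinge: starts +y side 20deg above
a=np.radians(20)+np.arange(0,21)*2.27/20
y=-.07*np.cos(a)*1000  # forward (stand -y)
z=.07*np.sin(a)*1000
print(np.round(np.c_[np.diff(y),-np.diff(z)],1).tolist(), (y[-1]-y[0],z[-1]-z[0]))
```

```text
clk 17.8 pos [0.6128 0.0372 0.1374] yawx 92.63 zax [ 0.001  0.    -1.   ] q [-0.14  0.8   0.01  1.7  -0.02  0.64 -0.07] F [ 0.8 -1.   0.1] op 0.208
tool delta mm [-3.1 -0.4  2.4]  per row of 12 : [-0.26 -0.03  0.2 ]
[[3.1, -7.3], [3.9, -6.9], [4.7, -6.4], [5.4, -5.8], [6.0, -5.2], [6.6, -4.5], [7.0, -3.7], [7.4, -2.9], [7.7, -2.0], [7.9, -1.1], [7.9, -0.2], [7.9, 0.7], [7.8, 1.6], [7.6, 2.4], [7.2, 3.3], [6.8, 4.1], [6.3, 4.8], [5.7, 5.5], [5.1, 6.1], [4.3, 6.6]] (np.float64(126.43774591600429), np.float64(10.993584996380552))
```

>>> {"op": "send_rows", "data": {"series": [{"dx":0,"dy":0,"dz":0,"turn":0,"grip":0.05},{"dx":0,"dy":0,"dz":0,"turn":0,"grip":0.05},{"dx":0,"dy":0,"dz":0,"turn":0,"grip":0.05}], "force": 25}}

```text
clock: 18.1
tool_pos: [0.6145, 0.0373, 0.1375]
eef_rot: [0.691, 0.723, 0.002, 0.001]
contact_force: [5.7, -0.6, -2.0]
opening: 0.148
```

>>> {"op": "send_rows", "data": {"series": [{"dx":0,"dy":3.1,"dz":-7.3,"turn":0,"grip":0.05},{"dx":0,"dy":3.9,"dz":-6.9,"turn":0,"grip":0.05},{"dx":0,"dy":4.7,"dz":-6.4,"turn":0,"grip":0.05},{"dx":0,"dy":5.4,"dz":-5.8,"turn":0,"grip":0.05},{"dx":0,"dy":0,"dz":0,"turn":0,"grip":0.05}]}}

```text
clock: 18.6
tool_pos: [0.6281, 0.0383, 0.1627]
eef_rot: [0.691, 0.723, -0.001, -0.002]
contact_force: [-0.1, 1.1, -7.5]
opening: 0.153
```

Run:
```python
from h import *
to([.6125,.034,.135],12)
save("s12",snapshot("scene"),(200,60,360,260),3)
```

```text
clk 18.6 pos [0.6281 0.0383 0.1627] yawx 92.66 zax [-0.004  0.    -1.   ] q [-0.14  0.79  0.02  1.62 -0.02  0.74 -0.07] F [-0.1  1.1 -7.5] op 0.153
tool delta mm [ -3.5 -15.6  27.8]  per row of 12 : [-0.29 -1.3   2.31]
```

View pics/s12.png

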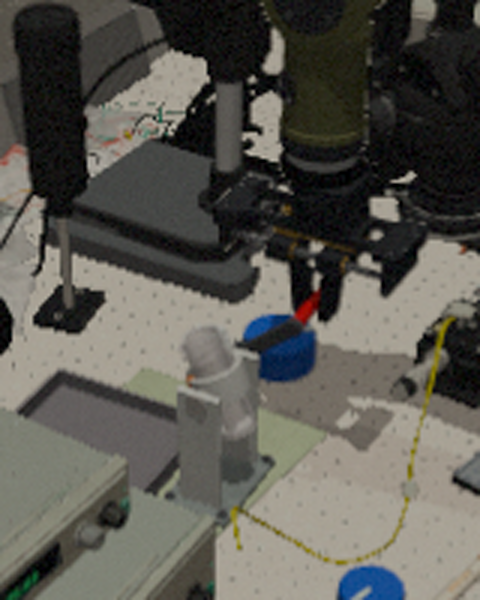

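>>> {"op": "send_rows", "data": {"series": [{"dx":0,"dy":6.0,"dz":-5.2,"turn":0,"grip":0.05},{"dx":0,"dy":6.6,"dz":-4.5,"turn":0,"grip":0.05},{"dx":0,"dy":7.0,"dz":-3.7,"turn":0,"grip":0.05},{"dx":0,"dy":7.4,"dz":-2.9,"turn":0,"grip":0.05},{"dx":0,"dy":7.7,"dz":-2.0,"turn":0,"grip":0.05},{"dx":0,"dy":7.9,"dz":-1.1,"turn":0,"grip":0.05},{"dx":0,"dy":7.9,"dz":-0.2,"turn":0,"grip":0.05},{"dx":0,"dy":7.9,"dz":0.7,"turn":0,"grip":0.05},{"dx":0,"dy":0,"dz":0,"turn":0,"grip":0.05}]}}

```text
clock: 19.55
tool_pos: [0.688, 0.0414, 0.1852]
eef_rot: [0.69, 0.723, 0.0, -0.0]
contact_force: [-5.6, 1.2, 6.9]
opening: 0.148
```

Run:
```python
from h import *
a=np.radians(20)+12*2.27/20
to([.679-.07*np.cos(a),.038,.13+.07*np.sin(a)-.0165],1)
save("s13",snapshot("scene"),(200,60,360,260),3)
save("w13",snapshot("wrist"))
```

```text
clk 19.55 pos [0.688  0.0414 0.1852] yawx 92.66 zax [ 0.     0.001 -1.   ] q [-0.14  0.83  0.02  1.41 -0.02  0.9  -0.06] F [-5.6  1.2  6.9] op 0.148
tool delta mm [-3.4  0.6  2.4]  per row of 1 : [-3.43  0.59  2.42]
```

View pics/s13.png

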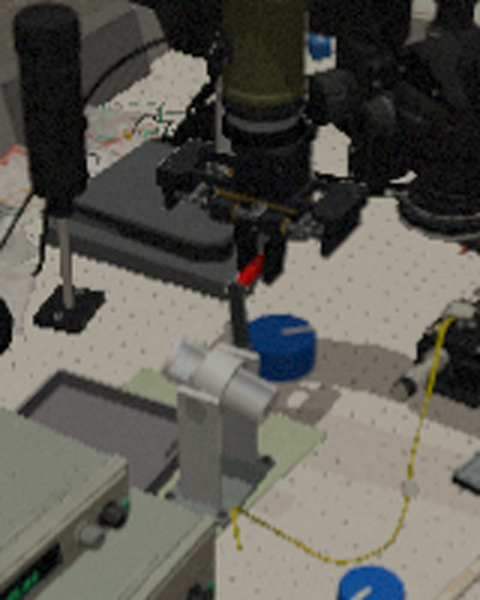

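View pics/w13.png

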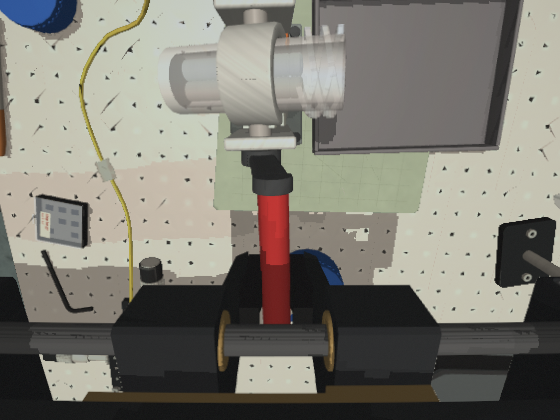

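>>> {"op": "send_rows", "data": {"series": [{"dx":0,"dy":3.9,"dz":0.8,"turn":0,"grip":0.05},{"dx":0,"dy":3.9,"dz":0.8,"turn":0,"grip":0.05},{"dx":0,"dy":3.8,"dz":1.2,"turn":0,"grip":0.05},{"dx":0,"dy":3.8,"dz":1.2,"turn":0,"grip":0.05},{"dx":0,"dy":3.6,"dz":1.6,"turn":0,"grip":0.05},{"dx":0,"dy":3.6,"dz":1.7,"turn":0,"grip":0.05},{"dx":0,"dy":3.4,"dz":2.0,"turn":0,"grip":0.05},{"dx":0,"dy":3.4,"dz":2.1,"turn":0,"grip":0.05},{"dx":0,"dy":3.2,"dz":2.4,"turn":0,"grip":0.05},{"dx":0,"dy":3.1,"dz":2.4,"turn":0,"grip":0.05},{"dx":0,"dy":2.9,"dz":2.7,"turn":0,"grip":0.05},{"dx":0,"dy":2.8,"dz":2.8,"turn":0,"grip":0.05},{"dx":0,"dy":2.6,"dz":3.0,"turn":0,"grip":0.05},{"dx":0,"dy":2.5,"dz":3.1,"turn":0,"grip":0.05},{"dx":0,"dy":0,"dz":0,"turn":0,"grip":0.05}]}}

```text
clock: 21.15
tool_pos: [0.7337, 0.0444, 0.1562]
eef_rot: [0.69, 0.723, 0.0, -0.001]
contact_force: [-6.2, 2.4, 1.9]
opening: 0.142
```

Run:
```python
from h import *
a=np.radians(20)+2.27
to([.679-.07*np.cos(a),.043,.13+.07*np.sin(a)-.0165],1)
save("s14",snapshot("scene"),(200,60,360,260),3)
save("w14",snapshot("wrist"))
```

```text
clk 21.15 pos [0.7337 0.0444 0.1562] yawx 92.69 zax [-0.002  0.002 -1.   ] q [-0.13  0.93  0.02  1.25 -0.02  0.95 -0.06] F [-6.2  2.4  1.9] op 0.142
tool delta mm [-1.7  5.9  7.8]  per row of 1 : [-1.71  5.86  7.78]
```

View pics/s14.png

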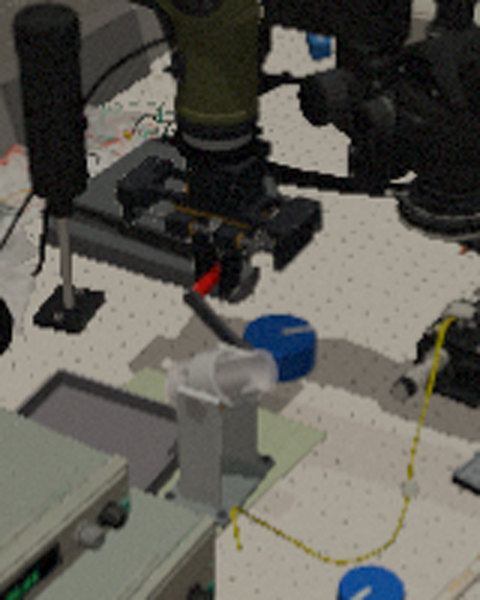

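View pics/w14.png

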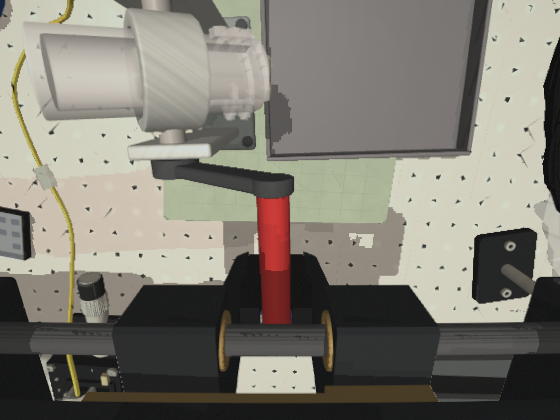

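>>> {"op": "send_rows", "data": {"series": [{"dx":0,"dy":1.2,"dz":1.6,"turn":0,"grip":0.05},{"dx":0,"dy":1.2,"dz":1.6,"turn":0,"grip":0.05},{"dx":0,"dy":1.2,"dz":1.6,"turn":0,"grip":0.05},{"dx":0,"dy":1,"dz":1.6,"turn":0,"grip":0.05},{"dx":0,"dy":1,"dz":1.6,"turn":0,"grip":0.05},{"dx":0,"dy":0.8,"dz":1.6,"turn":0,"grip":0.05},{"dx":0,"dy":0,"dz":0,"turn":0,"grip":0.05},{"dx":0,"dy":0,"dz":0,"turn":0,"grip":0.05}]}}

```text
clock: 22.05
tool_pos: [0.7397, 0.0449, 0.1468]
eef_rot: [0.69, 0.724, 0.0, -0.002]
contact_force: [-5.9, 2.8, 2.4]
opening: 0.143
```

Run:
```python
from h import *
a=np.radians(20)+2.27
to([.679-.07*np.cos(a),.043,.13+.07*np.sin(a)-.0165],1)
save("t15",snapshot("top"),(270,80,440,230),4.5)
save("w15",snapshot("wrist"))
```

```text
clk 22.05 pos [0.7397 0.0449 0.1468] yawx 92.69 zax [-0.002  0.002 -1.   ] q [-0.13  0.95  0.02  1.24 -0.02  0.95 -0.06] F [-5.9  2.8  2.4] op 0.143
tool delta mm [-1.8 -0.2 -1.6]  per row of 1 : [-1.84 -0.18 -1.62]
```

View pics/t15.png

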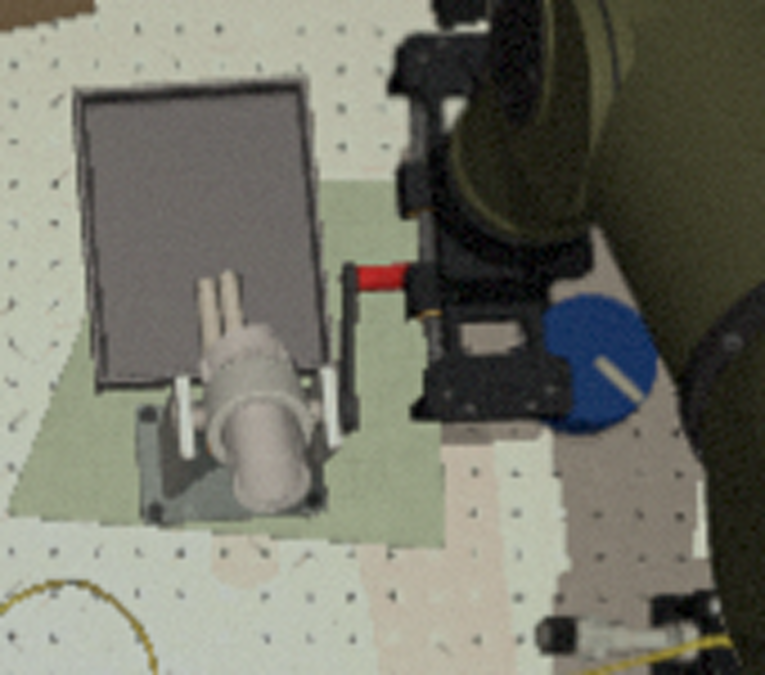

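View pics/w15.png

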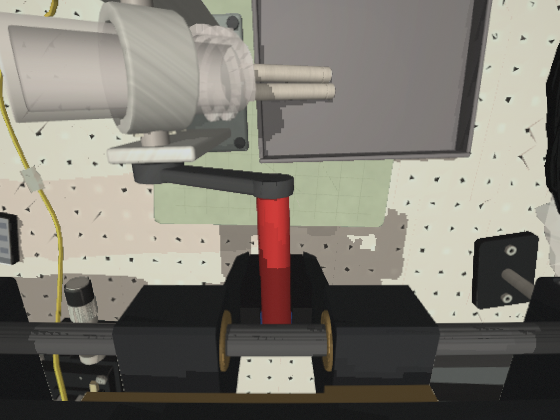

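>>> {"op": "send_rows", "data": {"series": [{"dx":0,"dy":0.5,"dz":1,"turn":0,"grip":0.05},{"dx":0,"dy":0.5,"dz":1,"turn":0,"grip":0.05},{"dx":0,"dy":0.5,"dz":1,"turn":0,"grip":0.05},{"dx":0,"dy":0.3,"dz":1,"turn":0,"grip":0.05},{"dx":0,"dy":0,"dz":0,"turn":0,"grip":0.05},{"dx":0,"dy":0,"dz":0,"turn":0,"grip":0.05}]}}

```text
clock: 22.75
tool_pos: [0.7408, 0.0449, 0.1448]
eef_rot: [0.69, 0.723, -0.0, -0.002]
contact_force: [-12.6, 3.0, 12.4]
opening: 0.14
```

Run:
```python
from h import *
a=np.radians(20)+2.27
to([.679-.07*np.cos(a),.043,.13+.07*np.sin(a)-.0165],1)
save("w16",snapshot("wrist"))
s=snapshot("scene");save("s16",s,(200,60,360,260),3)
```

```text
clk 22.75 pos [0.7408 0.0449 0.1448] yawx 92.69 zax [-0.003  0.002 -1.   ] q [-0.13  0.96  0.02  1.23 -0.02  0.95 -0.06] F [-12.6   3.   12.4] op 0.14
tool delta mm [-1.9 -1.2 -3.6]  per row of 1 : [-1.87 -1.24 -3.65]
```

View pics/w16.png

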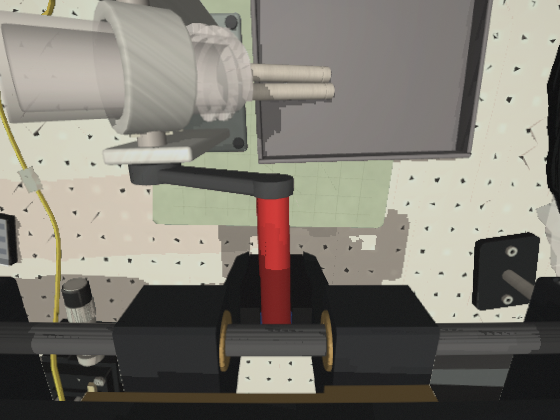

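View pics/s16.png

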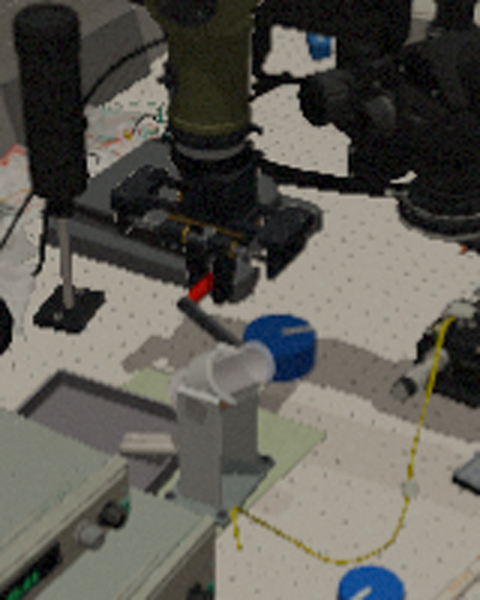

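Run:
```python
from h import *
w=snapshot("wrist");P=cloud(w)
for v in (74,90):
  for u in range(255,340,8): print((u,v),np.round(P[v,u],3), end=" ")
  print()
s=snapshot("scene");Q=cloud(s)
save("s17",s,(225,190,275,225),12)
for u in range(236,264,3): print(u,np.round(Q[207,u],3),np.round(Q[209,u],3))
```

```text
(255, 74) [0.721 0.147 0.041] (263, 74) [0.727 0.148 0.038] (271, 74) [0.733 0.148 0.035] (279, 74) [0.739 0.149 0.033] (287, 74) [0.745 0.149 0.032] (295, 74) [0.751 0.15  0.03 ] (303, 74) [0.758 0.151 0.026] (311, 74) [0.764 0.151 0.023] (319, 74) [0.771 0.151 0.022] (327, 74) [0.777 0.152 0.02 ] (335, 74) [0.786 0.154 0.007] 
(255, 90) [0.722 0.136 0.04 ] (263, 90) [0.728 0.137 0.038] (271, 90) [0.738 0.126 0.291] (279, 90) [0.74  0.138 0.034] (287, 90) [0.746 0.138 0.032] (295, 90) [0.752 0.138 0.031] (303, 90) [0.758 0.139 0.028] (311, 90) [0.765 0.139 0.024] (319, 90) [0.771 0.14  0.024] (327, 90) [0.778 0.14  0.021] (335, 90) [0.787 0.141 0.007] 
236 [0.802 0.146 0.005] [0.798 0.151 0.002]
239 [0.796 0.138 0.002] [0.786 0.152 0.008]
242 [0.778 0.148 0.017] [0.771 0.158 0.019]
245 [0.766 0.148 0.022] [0.755 0.163 0.029]
248 [0.755 0.148 0.026] [0.75  0.155 0.026]
251 [0.748 0.142 0.026] [0.738 0.157 0.033]
254 [0.74  0.139 0.027] [0.728 0.156 0.036]
257 [0.725 0.144 0.037] [0.716 0.158 0.043]
260 [0.688 0.182 0.079] [0.685 0.186 0.076]
263 [0.68  0.179 0.081] [0.677 0.183 0.078]
```

View pics/s17.png

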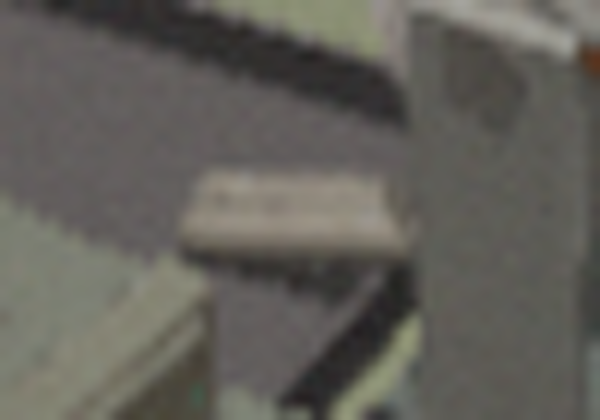

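>>> {"op": "send_rows", "data": {"series": [{"dx":0,"dy":-2,"dz":-3,"turn":0,"grip":0.05},{"dx":0,"dy":-4.3,"dz":-6.6,"turn":0,"grip":0.05},{"dx":0,"dy":-5.1,"dz":-6.1,"turn":0,"grip":0.05},{"dx":0,"dy":-5.7,"dz":-5.5,"turn":0,"grip":0.05},{"dx":0,"dy":-6.3,"dz":-4.8,"turn":0,"grip":0.05},{"dx":0,"dy":-6.8,"dz":-4.1,"turn":0,"grip":0.05},{"dx":0,"dy":-7.2,"dz":-3.3,"turn":0,"grip":0.05},{"dx":0,"dy":-7.6,"dz":-2.4,"turn":0,"grip":0.05},{"dx":0,"dy":-7.8,"dz":-1.6,"turn":0,"grip":0.05},{"dx":0,"dy":0,"dz":0,"turn":0,"grip":0.05}]}}

```text
clock: 23.95
tool_pos: [0.6927, 0.041, 0.1809]
eef_rot: [0.691, 0.723, 0.003, 0.003]
contact_force: [2.7, 2.9, -0.9]
opening: 0.146
```

Run:
```python
from h import *
a=np.radians(20)+12*2.27/20
to([.679-.07*np.cos(a),.042,.13+.07*np.sin(a)-.0195],1)
```

```text
clk 23.95 pos [0.6927 0.041  0.1809] yawx 92.63 zax [ 0.008  0.001 -1.   ] q [-0.14  0.84  0.02  1.4  -0.02  0.89 -0.06] F [ 2.7  2.9 -0.9] op 0.146
tool delta mm [ 1.2 -3.8  1.1]  per row of 1 : [ 1.21 -3.83  1.09]
```

>>> {"op": "send_rows", "data": {"series": [{"dx":0,"dy":-7.9,"dz":-0.7,"turn":0,"grip":0.05},{"dx":0,"dy":-7.9,"dz":0.2,"turn":0,"grip":0.05},{"dx":0,"dy":-7.9,"dz":1.1,"turn":0,"grip":0.05},{"dx":0,"dy":-7.7,"dz":2.0,"turn":0,"grip":0.05},{"dx":0,"dy":-7.4,"dz":2.9,"turn":0,"grip":0.05},{"dx":0,"dy":-7.0,"dz":3.7,"turn":0,"grip":0.05},{"dx":0,"dy":-6.6,"dz":4.5,"turn":0,"grip":0.05},{"dx":0,"dy":-6.0,"dz":5.2,"turn":0,"grip":0.05},{"dx":0,"dy":-5.4,"dz":5.8,"turn":0,"grip":0.05},{"dx":0,"dy":-4.7,"dz":6.4,"turn":0,"grip":0.05},{"dx":0,"dy":-3.9,"dz":6.9,"turn":0,"grip":0.05},{"dx":0,"dy":0,"dz":0,"turn":0,"grip":0.05}]}}

```text
clock: 25.15
tool_pos: [0.6211, 0.0358, 0.1425]
eef_rot: [0.691, 0.723, 0.002, 0.003]
contact_force: [4.9, -0.7, 1.0]
opening: 0.126
```

Run:
```python
from h import *
a=np.radians(20)
to([.679-.07*np.cos(a),.037,.13+.07*np.sin(a)-.0195],1)
```

```text
clk 25.15 pos [0.6211 0.0358 0.1425] yawx 92.58 zax [ 0.008 -0.001 -1.   ] q [-0.14  0.8   0.02  1.67 -0.02  0.66 -0.07] F [ 4.9 -0.7  1. ] op 0.126
tool delta mm [ 1.5 -7.8  8. ]  per row of 1 : [ 1.54 -7.85  8.01]
```

Run:
```python
from h import *
save("s18",snapshot("scene"),(220,100,340,250),5)
save("w18",snapshot("wrist"))
```

```text
(no output)
```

View pics/s18.png

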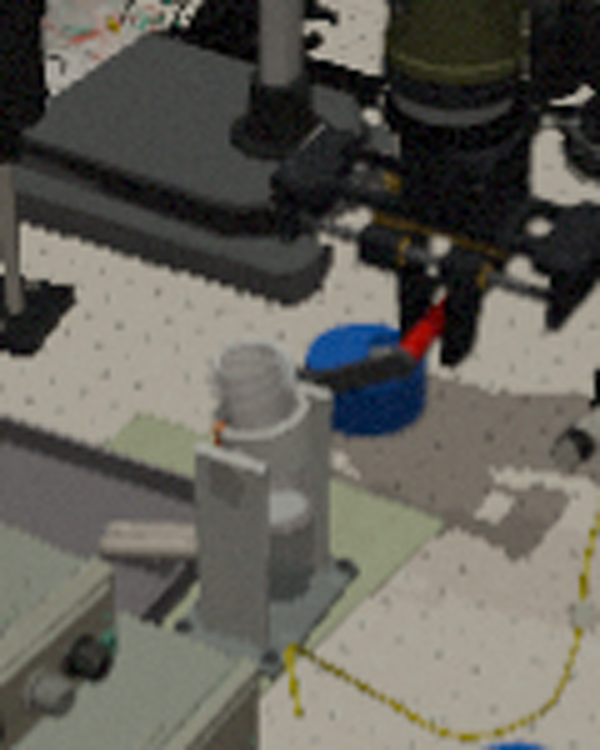

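View pics/w18.png

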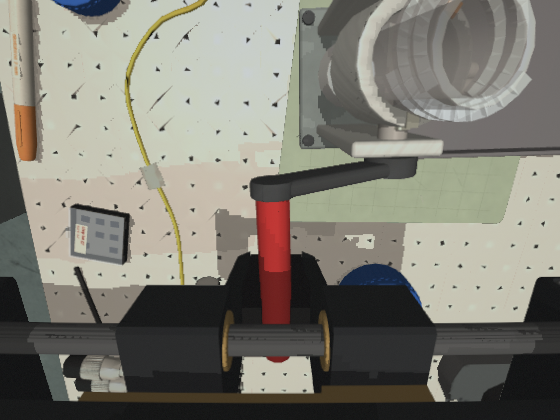

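>>> {"op": "send_rows", "data": {"series": [{"dx":0,"dy":-1.5,"dz":2.4,"turn":0,"grip":0.05},{"dx":0,"dy":-1.5,"dz":2.4,"turn":0,"grip":0.05},{"dx":0,"dy":-1.2,"dz":2.4,"turn":0,"grip":0.05},{"dx":0,"dy":-1,"dz":2.4,"turn":0,"grip":0.05},{"dx":0,"dy":-0.5,"dz":1,"turn":0,"grip":0.05},{"dx":0,"dy":0,"dz":0,"turn":0,"grip":0.05}], "force": 30}}

```text
clock: 25.85
tool_pos: [0.6161, 0.0355, 0.1319]
eef_rot: [0.691, 0.723, 0.003, 0.004]
contact_force: [6.9, -2.0, 3.0]
opening: 0.119
```

Run:
```python
from h import *
a=np.radians(20)
to([.679-.07*np.cos(a),.037,.13+.07*np.sin(a)-.0195],1)
save("s19",snapshot("scene"),(220,100,340,250),5)
```

```text
clk 25.85 pos [0.6161 0.0355 0.1319] yawx 92.57 zax [ 0.009 -0.001 -1.   ] q [-0.14  0.81  0.02  1.7  -0.01  0.63 -0.07] F [ 6.9 -2.   3. ] op 0.119
tool delta mm [ 1.6 -2.8 -2.5]  per row of 1 : [ 1.58 -2.81 -2.54]
```

View pics/s19.png

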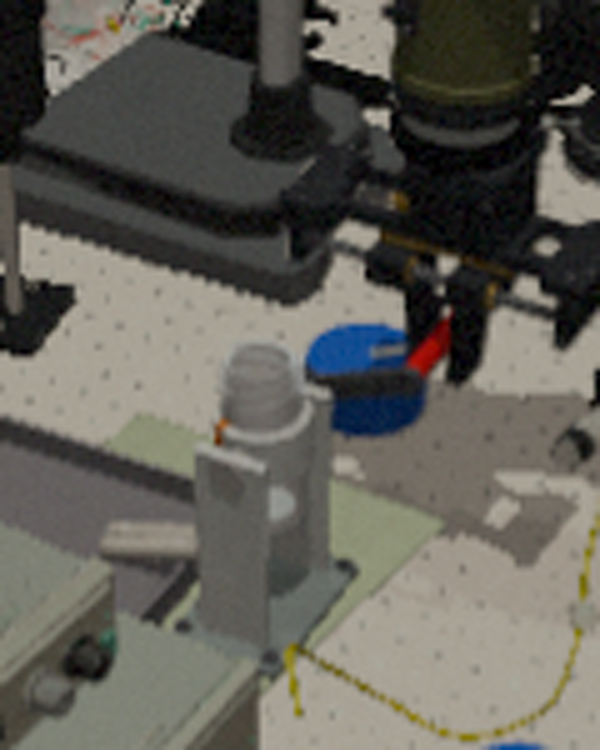

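>>> {"op": "send_rows", "data": {"series": [{"dx":0,"dy":-0.8,"dz":2,"turn":0,"grip":0.05},{"dx":0,"dy":-0.8,"dz":2,"turn":0,"grip":0.05},{"dx":0,"dy":-0.8,"dz":2,"turn":0,"grip":0.05},{"dx":0,"dy":0,"dz":0,"turn":0,"grip":0.05}]}}

```text
clock: 26.3
tool_pos: [0.6149, 0.0354, 0.1279]
eef_rot: [0.691, 0.723, 0.004, 0.005]
contact_force: [3.9, -2.0, 15.7]
opening: 0.118
```

Run:
```python
from h import *
a=np.radians(20)
to([.679-.07*np.cos(a),.037,.13+.07*np.sin(a)-.0195],1)
save("s20",snapshot("scene"),(220,100,340,250),5)
w=snapshot("wrist");P=cloud(w);print([np.round(P[v,274],4) for v in range(195,300,15)])
```

```text
clk 26.3 pos [0.6149 0.0354 0.1279] yawx 92.56 zax [ 0.012 -0.001 -1.   ] q [-0.14  0.81  0.02  1.71 -0.01  0.61 -0.08] F [ 3.9 -2.  15.7] op 0.118
tool delta mm [ 1.7 -1.5 -6.6]  per row of 1 : [ 1.66 -1.49 -6.58]
[array([0.6125, 0.0857, 0.1638]), array([0.6128, 0.0794, 0.1621]), array([0.6131, 0.0728, 0.1607]), array([0.6133, 0.067 , 0.1617]), array([0.6136, 0.0601, 0.1608]), array([0.6139, 0.0537, 0.1615]), array([0.6142, 0.0469, 0.1616])]
```

View pics/s20.png

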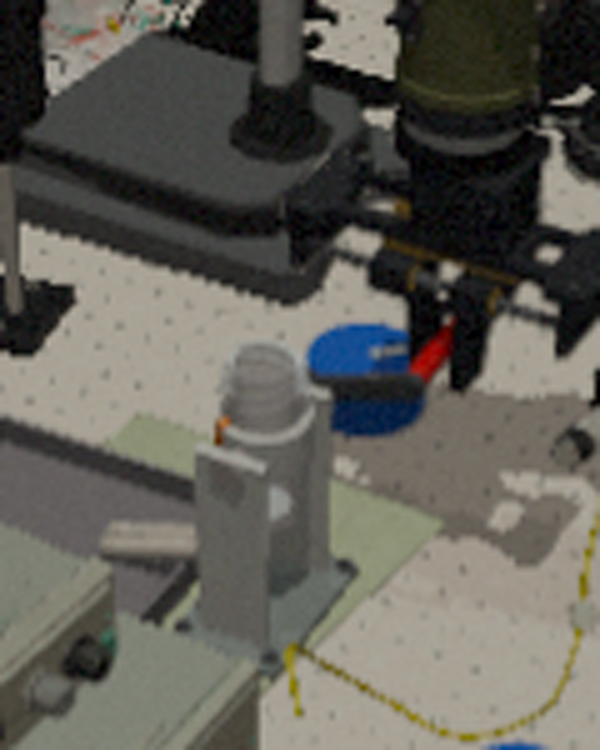

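>>> {"op": "send_rows", "data": {"series": [{"dx":0,"dy":0,"dz":1.2,"turn":0,"grip":0.05},{"dx":0,"dy":0,"dz":0,"turn":0,"grip":0.05},{"dx":0,"dy":0,"dz":-1.5,"turn":0,"grip":0.3},{"dx":0,"dy":0,"dz":0,"turn":0,"grip":0.6},{"dx":0,"dy":0,"dz":0,"turn":0,"grip":0.9},{"dx":0,"dy":0,"dz":0,"turn":0,"grip":0.9},{"dx":0,"dy":0,"dz":-10,"turn":0,"grip":1},{"dx":0,"dy":0,"dz":-25,"turn":0,"grip":1},{"dx":0,"dy":0,"dz":-35,"turn":0,"grip":1},{"dx":0,"dy":0,"dz":-35,"turn":0,"grip":1},{"dx":0,"dy":0,"dz":-15,"turn":0,"grip":1}]}}

```text
clock: 27.5
tool_pos: [0.6108, 0.0371, 0.2478]
eef_rot: [0.691, 0.723, 0.002, 0.002]
contact_force: [-0.0, 0.8, -0.5]
opening: 0.912
```

Run:
```python
from h import *
to([.4669,.2093,.20],12)
s=snapshot("wrist");save("w21",s);P=cloud(s)
I=s["img"].astype(int)
m=(I[...,0]>110)&(I[...,1]<70)&(I[...,2]<70)&(P[...,2]>.13)&(P[...,2]<.18)
p=P[m];print(p.mean(0),np.percentile(p[:,2],95))
# rim plane
m=(np.hypot(P[...,0]-.6735,P[...,1]-.1376)<.028)&(P[...,2]>.174)&(P[...,2]<.19)
q=P[m]; A=np.c_[q[:,:2]-[.6735,.1376],np.ones(len(q))]; c=np.linalg.lstsq(A,q[:,2],rcond=None)[0];print(len(q),"rim tilt",c)
```

```text
clk 27.5 pos [0.6108 0.0371 0.2478] yawx 92.63 zax [ 0.005  0.001 -1.   ] q [-0.15  0.66  0.02  1.61 -0.02  0.87 -0.07] F [-0.   0.8 -0.5] op 0.912
tool delta mm [ 178.6 -136.1   47.2]  per row of 12 : [ 14.89 -11.34   3.94]
[0.61402262 0.05212208 0.1600332 ] 0.16182438200692947
2345 rim tilt [0.00415136 0.00394785 0.17856026]
```

View pics/w21.png

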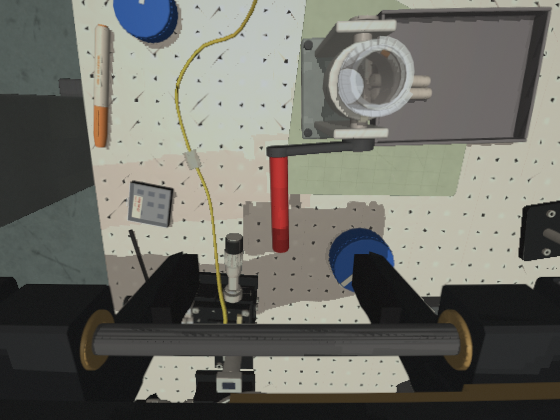

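>>> {"op": "send_rows", "data": {"series": [{"dx":17.9,"dy":-13.6,"dz":0,"turn":0,"grip":1},{"dx":17.9,"dy":-13.6,"dz":0,"turn":0,"grip":1},{"dx":17.9,"dy":-13.6,"dz":0,"turn":0,"grip":1},{"dx":17.9,"dy":-13.6,"dz":0,"turn":0,"grip":1},{"dx":17.9,"dy":-13.6,"dz":0,"turn":0,"grip":1},{"dx":17.9,"dy":-13.6,"dz":0,"turn":0,"grip":1},{"dx":17.9,"dy":-13.6,"dz":0,"turn":0,"grip":1},{"dx":17.9,"dy":-13.6,"dz":0,"turn":0,"grip":1},{"dx":17.9,"dy":-13.6,"dz":0,"turn":0,"grip":1},{"dx":17.9,"dy":-13.6,"dz":0,"turn":0,"grip":1},{"dx":0,"dy":0,"dz":0,"turn":0,"grip":1}]}}

```text
clock: 28.65
tool_pos: [0.4627, 0.2123, 0.2436]
eef_rot: [0.689, 0.725, -0.001, -0.001]
contact_force: [0.1, 0.1, 0.3]
opening: 1.005
```

>>> {"op": "send_rows", "data": {"series": [{"dx":0,"dy":0,"dz":8,"turn":-0.145,"grip":1},{"dx":0,"dy":0,"dz":8,"turn":-0.145,"grip":1},{"dx":0,"dy":0,"dz":8,"turn":-0.145,"grip":1},{"dx":0,"dy":0,"dz":8,"turn":-0.145,"grip":1},{"dx":0,"dy":0,"dz":8,"turn":-0.145,"grip":1},{"dx":0,"dy":0,"dz":8,"turn":-0.145,"grip":1},{"dx":0,"dy":0,"dz":8,"turn":-0.145,"grip":1},{"dx":0,"dy":0,"dz":8,"turn":-0.145,"grip":1},{"dx":0,"dy":0,"dz":8,"turn":-0.145,"grip":1},{"dx":0,"dy":0,"dz":8,"turn":-0.145,"grip":1},{"dx":0,"dy":0,"dz":8,"turn":-0.148,"grip":1},{"dx":0,"dy":0,"dz":0,"turn":0,"grip":1}]}}

```text
clock: 29.85
tool_pos: [0.4654, 0.2078, 0.1548]
eef_rot: [-0.036, 0.999, -0.001, -0.001]
contact_force: [-0.5, 0.5, -0.0]
opening: 1.0
```

Run:
```python
from h import *
to([.4669,.2093,.0055],12)
w=snapshot("wrist");save("w22",w); P=cloud(w)
m=(np.hypot(P[...,0]-.467,P[...,1]-.209)<0.05)&(P[...,2]>.02)&(P[...,2]<.04)
c=cv2.convexHull(np.argwhere(m)[:,::-1].astype(np.float32))
W=atz(w,c.reshape(-1,2),.029)[:,:2].astype(np.float32); print(cv2.fitEllipse(W))
```

```text
clk 29.85 pos [0.4654 0.2078 0.1548] yawx -175.87 zax [-0.002 -0.001 -1.   ] q [-0.28  0.69 -0.38  1.98  0.46  0.55  0.67] F [-0.5  0.5 -0. ] op 1.0
tool delta mm [ -2.    1.6 149.3]  per row of 12 : [-0.16  0.13 12.44]
((0.46646398305892944, 0.20893168449401855), (0.059271857142448425, 0.06007477641105652), 111.335693359375)
```

View pics/w22.png

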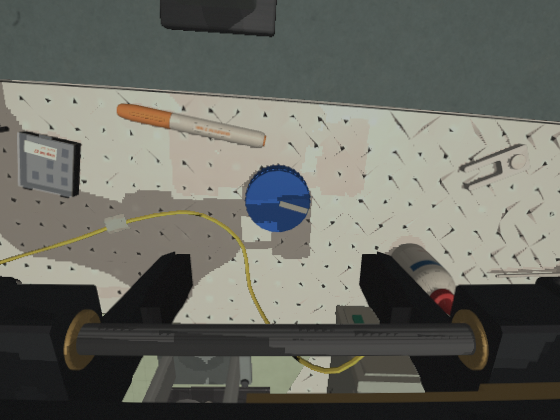

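>>> {"op": "send_rows", "data": {"series": [{"dx":-1.5,"dy":1.3,"dz":20,"turn":0,"grip":1},{"dx":0,"dy":0,"dz":20,"turn":0,"grip":1},{"dx":0,"dy":0,"dz":20,"turn":0,"grip":1},{"dx":0,"dy":0,"dz":20,"turn":0,"grip":1},{"dx":0,"dy":0,"dz":20,"turn":0,"grip":1},{"dx":0,"dy":0,"dz":15,"turn":0,"grip":1},{"dx":0,"dy":0,"dz":12,"turn":0,"grip":1},{"dx":0,"dy":0,"dz":10,"turn":0,"grip":1},{"dx":0,"dy":0,"dz":6,"turn":0,"grip":1},{"dx":0,"dy":0,"dz":3,"turn":0,"grip":1},{"dx":0,"dy":0,"dz":0,"turn":0,"grip":1}]}}

```text
clock: 31.0
tool_pos: [0.4669, 0.211, 0.01]
eef_rot: [-0.036, 0.999, 0.0, 0.0]
contact_force: [0.5, 0.7, 0.2]
opening: 0.996
```

Run:
```python
from h import *
to([.4669,.2093,.0055],1)
```

```text
clk 31.0 pos [0.4669 0.211  0.01  ] yawx -175.83 zax [ 0.  0. -1.] q [-0.43  0.94 -0.14  2.04  0.62  0.2   0.52] F [0.5 0.7 0.2] op 0.996
tool delta mm [ 0.1 -1.7  4.5]  per row of 1 : [ 0.07 -1.68  4.47]
```

>>> {"op": "send_rows", "data": {"series": [{"dx":0,"dy":-1.7,"dz":2.2,"turn":0,"grip":1},{"dx":0,"dy":0,"dz":1.8,"turn":0,"grip":1},{"dx":0,"dy":0,"dz":0,"turn":0,"grip":0.5},{"dx":0,"dy":0,"dz":0,"turn":0,"grip":0.5},{"dx":0,"dy":0,"dz":0,"turn":0,"grip":0.5},{"dx":0,"dy":0,"dz":0,"turn":0,"grip":0.5},{"dx":0,"dy":0,"dz":0,"turn":0,"grip":0.5}], "force": 12}}

```text
clock: 31.7
tool_pos: [0.4669, 0.2093, 0.0061]
eef_rot: [-0.037, 0.999, 0.0, 0.0]
contact_force: [-0.0, 0.1, 0.8]
opening: 0.66
```

>>> {"op": "send_rows", "data": {"series": [{"dx":0,"dy":0,"dz":0,"turn":0,"grip":0.5},{"dx":0,"dy":0,"dz":0,"turn":0,"grip":0.5},{"dx":0,"dy":0,"dz":-4,"turn":0,"grip":0.5},{"dx":0,"dy":0,"dz":-15,"turn":0,"grip":0.5},{"dx":0,"dy":0,"dz":-30,"turn":0,"grip":0.5},{"dx":0,"dy":0,"dz":-40,"turn":0,"grip":0.5},{"dx":0,"dy":0,"dz":-40,"turn":0,"grip":0.5},{"dx":0,"dy":0,"dz":-40,"turn":0,"grip":0.5},{"dx":0,"dy":0,"dz":-40,"turn":0,"grip":0.5},{"dx":0,"dy":0,"dz":-30,"turn":0.15,"grip":0.5},{"dx":0,"dy":0,"dz":0,"turn":0.15,"grip":0.5},{"dx":0,"dy":0,"dz":0,"turn":0,"grip":0.5}], "force": 35}}

```text
clock: 32.9
tool_pos: [0.467, 0.2091, 0.2462]
eef_rot: [0.114, 0.994, 0.0, 0.001]
contact_force: [0.2, -1.0, -0.9]
opening: 0.656
```

Run:
```python
from h import *
to([.6734,.1374,.2465],12)
w=snapshot("wrist");save("w23",w)
```

```text
clk 32.9 pos [0.467  0.2091 0.2462] yawx 166.96 zax [ 0.002  0.    -1.   ] q [-0.26  0.55 -0.4   1.89  0.3   0.76  0.52] F [ 0.2 -1.  -0.9] op 0.656
tool delta mm [-2.172e+02 -2.330e+01  1.000e-01]  per row of 12 : [-1.81e+01 -1.94e+00  1.00e-02]
```

View pics/w23.png

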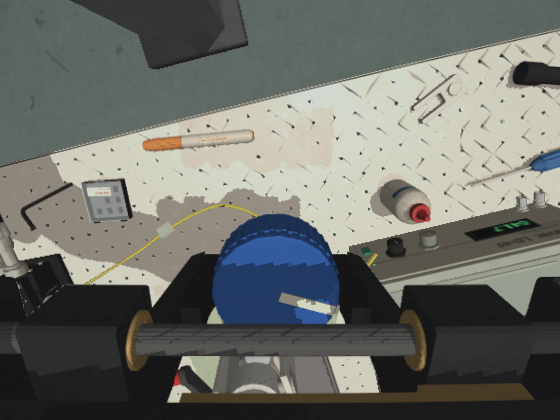

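>>> {"op": "send_rows", "data": {"series": [{"dx":-18.1,"dy":-1.9,"dz":0,"turn":0,"grip":0.5},{"dx":-18.1,"dy":-1.9,"dz":0,"turn":0,"grip":0.5},{"dx":-18.1,"dy":-1.9,"dz":0,"turn":0,"grip":0.5},{"dx":-18.1,"dy":-1.9,"dz":0,"turn":0,"grip":0.5},{"dx":-18.1,"dy":-1.9,"dz":0,"turn":0,"grip":0.5},{"dx":-18.1,"dy":-1.9,"dz":0,"turn":0,"grip":0.5},{"dx":-18.1,"dy":-2,"dz":0,"turn":0,"grip":0.5},{"dx":-18.1,"dy":-2,"dz":0,"turn":0,"grip":0.5},{"dx":-18.1,"dy":-2,"dz":0,"turn":0,"grip":0.5},{"dx":-18.1,"dy":-2,"dz":0,"turn":0,"grip":0.5},{"dx":-18.1,"dy":-2,"dz":0,"turn":0,"grip":0.5},{"dx":-18.1,"dy":-2,"dz":0,"turn":0,"grip":0.5},{"dx":0,"dy":0,"dz":0,"turn":0,"grip":0.5},{"dx":0,"dy":0,"dz":0,"turn":0,"grip":0.5}]}}

```text
clock: 34.35
tool_pos: [0.6721, 0.1376, 0.2436]
eef_rot: [0.112, 0.994, -0.0, -0.002]
contact_force: [-0.8, 0.7, -1.1]
opening: 0.652
```

Run:
```python
from h import *
to([.6733,.1374,.182],1)
```

```text
clk 34.35 pos [0.6721 0.1376 0.2436] yawx 167.11 zax [-0.003 -0.    -1.   ] q [-0.08  0.79 -0.39  1.34  0.31  1.07  0.83] F [-0.8  0.7 -1.1] op 0.652
tool delta mm [-1.4  0.1 61.6]  per row of 1 : [-1.4   0.11 61.59]
```

>>> {"op": "send_rows", "data": {"series": [{"dx":-1,"dy":0,"dz":10,"turn":0,"grip":0.5},{"dx":0,"dy":0,"dz":12,"turn":0,"grip":0.5},{"dx":0,"dy":0,"dz":12,"turn":0,"grip":0.5},{"dx":0,"dy":0,"dz":12,"turn":0,"grip":0.5},{"dx":0,"dy":0,"dz":10,"turn":0,"grip":0.5},{"dx":0,"dy":0,"dz":5,"turn":0,"grip":0.5},{"dx":0,"dy":0,"dz":0,"turn":0,"grip":0.5},{"dx":0,"dy":0,"dz":0,"turn":0,"grip":0.5}]}}

```text
clock: 35.15
tool_pos: [0.6745, 0.1375, 0.1842]
eef_rot: [0.113, 0.994, 0.0, 0.0]
contact_force: [-0.1, -0.0, -0.2]
opening: 0.652
```

Run:
```python
from h import *
to([.6733,.1374,.1758],1)
```

```text
clk 35.15 pos [0.6745 0.1375 0.1842] yawx 167.0 zax [ 0.001  0.    -1.   ] q [-0.08  0.85 -0.37  1.4   0.34  0.95  0.8 ] F [-0.1 -0.  -0.2] op 0.652
tool delta mm [ 1.1 -0.4  8.4]  per row of 1 : [ 1.15 -0.36  8.43]
```

>>> {"op": "send_rows", "data": {"series": [{"dx":1.1,"dy":-0.3,"dz":2,"turn":0,"grip":0.5},{"dx":0,"dy":0,"dz":2,"turn":0,"grip":0.5},{"dx":0,"dy":0,"dz":2,"turn":0,"grip":0.5},{"dx":0,"dy":0,"dz":1.5,"turn":0,"grip":0.5},{"dx":0,"dy":0,"dz":0.7,"turn":0,"grip":0.5},{"dx":0,"dy":0,"dz":0,"turn":0,"grip":0.5}]}}

```text
clock: 35.75
tool_pos: [0.6731, 0.1374, 0.1759]
eef_rot: [0.113, 0.994, 0.0, -0.0]
contact_force: [-0.9, -0.1, 1.2]
opening: 0.652
```

Run:
```python
from h import *
to([.6733,.1374,.1758],1)
save("s24",snapshot("scene"),(220,100,340,250),5)
```

```text
clk 35.75 pos [0.6731 0.1374 0.1759] yawx 167.01 zax [-0.  0. -1.] q [-0.09  0.86 -0.37  1.41  0.35  0.94  0.8 ] F [-0.9 -0.1  1.2] op 0.652
tool delta mm [-0.2  0.1  0.1]  per row of 1 : [-0.18  0.07  0.05]
```

View pics/s24.png

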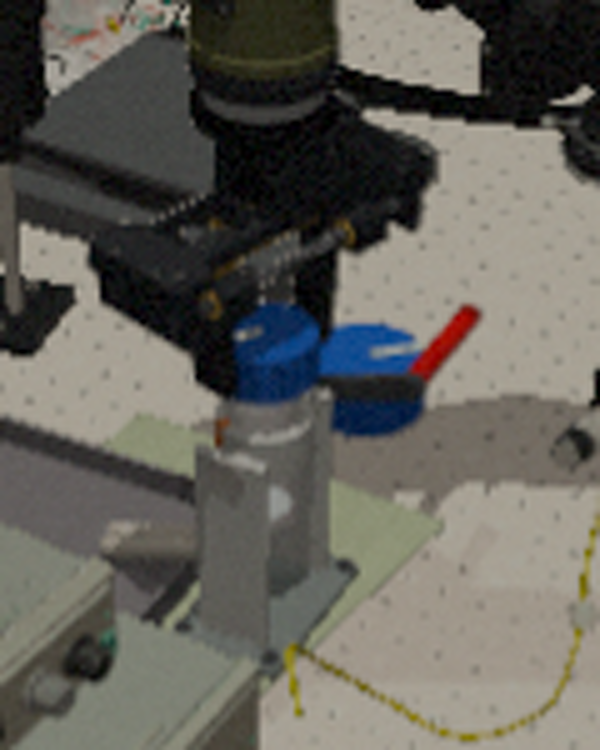

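>>> {"op": "send_rows", "data": {"series": [{"dx":0,"dy":0,"dz":0.7,"turn":0.1,"grip":0.5},{"dx":0,"dy":0,"dz":0.45,"turn":0.1,"grip":0.5},{"dx":0,"dy":0,"dz":0.45,"turn":0.1,"grip":0.5},{"dx":0,"dy":0,"dz":0.45,"turn":0.1,"grip":0.5},{"dx":0,"dy":0,"dz":0.45,"turn":0.1,"grip":0.5}]}}

```text
clock: 36.3
tool_pos: [0.6733, 0.1375, 0.1736]
eef_rot: [0.357, 0.934, 0.0, 0.0]
contact_force: [-0.2, -1.2, 0.7]
opening: 0.655
```

Engaged with low force. I continue.

>>> {"op": "send_rows", "data": {"series": [{"dx":0,"dy":0,"dz":0.62,"turn":0.143,"grip":0.5},{"dx":0,"dy":0,"dz":0.62,"turn":0.143,"grip":0.5},{"dx":0,"dy":0,"dz":0.62,"turn":0.143,"grip":0.5},{"dx":0,"dy":0,"dz":0.62,"turn":0.143,"grip":0.5},{"dx":0,"dy":0,"dz":0.62,"turn":0.143,"grip":0.5},{"dx":0,"dy":0,"dz":0.62,"turn":0.143,"grip":0.5},{"dx":0,"dy":0,"dz":0.62,"turn":0.143,"grip":0.5},{"dx":0,"dy":0,"dz":0.62,"turn":0.143,"grip":0.5},{"dx":0,"dy":0,"dz":0.62,"turn":0.143,"grip":0.5},{"dx":0,"dy":0,"dz":0.62,"turn":0.143,"grip":0.5},{"dx":0,"dy":0,"dz":0.62,"turn":0.143,"grip":0.5}]}}

```text
clock: 37.4
tool_pos: [0.6731, 0.1375, 0.1668]
eef_rot: [0.914, 0.406, 0.0, -0.0]
contact_force: [-0.8, 0.0, 2.6]
opening: 0.653
```

Run:
```python
from h import *
to([.6733,.1374,.1654],1);print(get_state()["moment"])
save("w25",snapshot("wrist"))
```

```text
clk 37.4 pos [0.6731 0.1375 0.1668] yawx 47.92 zax [ 0.  0. -1.] q [-0.37  0.86  0.2   1.44 -0.2   0.86 -0.84] F [-0.8  0.   2.6] op 0.653
tool delta mm [0.1 0.2 1.4]  per row of 1 : [0.08 0.24 1.43]
[-0.14400404  0.26153438  0.01435082]
```

View pics/w25.png

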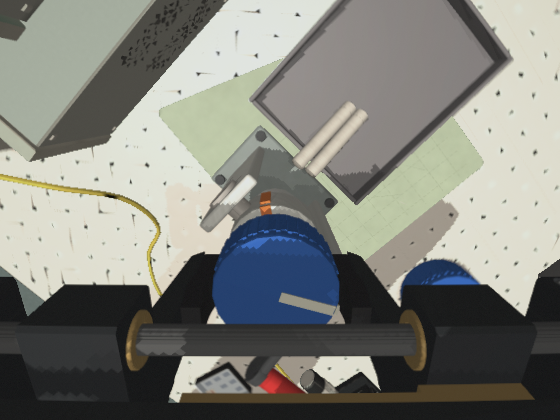

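>>> {"op": "send_rows", "data": {"series": [{"dx":0,"dy":0,"dz":0.43,"turn":0.1,"grip":0.5},{"dx":0,"dy":0,"dz":0.43,"turn":0.1,"grip":0.5},{"dx":0,"dy":0,"dz":0.43,"turn":0.1,"grip":0.5},{"dx":0,"dy":0,"dz":0.3,"turn":0.1,"grip":0.5},{"dx":0,"dy":0,"dz":0.2,"turn":0.07,"grip":0.5},{"dx":0,"dy":0,"dz":0,"turn":0,"grip":0.5}]}}

```text
clock: 38.05
tool_pos: [0.6737, 0.1377, 0.1653]
eef_rot: [0.983, 0.186, 0.001, 0.0]
contact_force: [-0.3, 0.6, 3.2]
opening: 0.656
```

Run:
```python
from h import *
to([.6733,.1374,.1654],1);print(get_state()["moment"])
```

```text
clk 38.05 pos [0.6737 0.1377 0.1653] yawx 21.44 zax [ 0.001  0.    -1.   ] q [-0.43  0.88  0.33  1.44 -0.33  0.87 -1.19] F [-0.3  0.6  3.2] op 0.656
tool delta mm [-0.4  0.1 -0.1]  per row of 1 : [-0.44  0.11 -0.06]
[-0.02028806  0.17189618 -0.03454029]
```

>>> {"op": "send_rows", "data": {"series": [{"dx":0,"dy":0,"dz":0.2,"turn":0.06,"grip":0.5},{"dx":0,"dy":0,"dz":0.2,"turn":0.06,"grip":0.5},{"dx":0,"dy":0,"dz":0.1,"turn":0.06,"grip":0.5},{"dx":0,"dy":0,"dz":0,"turn":0.06,"grip":0.5},{"dx":0,"dy":0,"dz":0,"turn":0,"grip":0.5}]}}

```text
clock: 38.55
tool_pos: [0.674, 0.1376, 0.1653]
eef_rot: [0.998, 0.067, 0.001, -0.0]
contact_force: [-0.5, 0.1, 5.8]
opening: 0.655
```

Run:
```python
from h import *
to([.6733,.1374,.1654],1);print(get_state()["moment"])
save("w26",snapshot("wrist"))
```

```text
clk 38.55 pos [0.674  0.1376 0.1653] yawx 7.71 zax [ 0.002  0.    -1.   ] q [-0.46  0.89  0.4   1.44 -0.4   0.89 -1.38] F [-0.5  0.1  5.8] op 0.655
tool delta mm [-0.7  0.1 -0.1]  per row of 1 : [-0.67  0.09 -0.11]
[-0.05028803  0.20937068 -0.04750545]
```

View pics/w26.png

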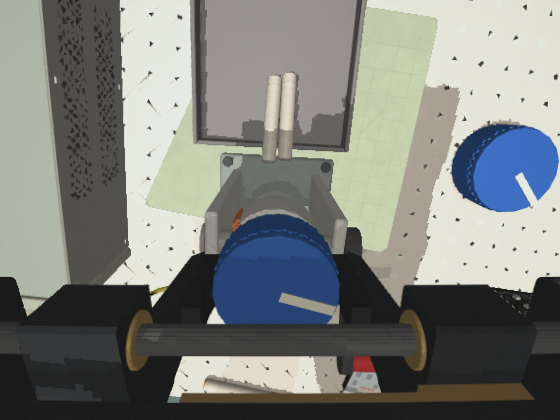

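>>> {"op": "send_rows", "data": {"series": [{"dx":0,"dy":0,"dz":0,"turn":0.05,"grip":0.5},{"dx":0,"dy":0,"dz":0,"turn":0.05,"grip":0.5},{"dx":0,"dy":0,"dz":0,"turn":0.05,"grip":0.5},{"dx":0,"dy":0,"dz":0,"turn":0,"grip":0.5}]}}

```text
clock: 39.0
tool_pos: [0.6735, 0.1377, 0.1653]
eef_rot: [1.0, -0.008, 0.001, -0.0]
contact_force: [-1.3, 0.4, 6.4]
opening: 0.651
```

Run:
```python
from h import *
to([.6733,.1374,.1654],1);print(get_state()["moment"])
save("w27",snapshot("wrist"))
```

```text
clk 39.0 pos [0.6735 0.1377 0.1653] yawx -0.88 zax [ 0.001  0.001 -1.   ] q [-0.48  0.9   0.44  1.44 -0.44  0.9  -1.5 ] F [-1.3  0.4  6.4] op 0.651
tool delta mm [-0.2  0.3 -0.1]  per row of 1 : [-0.22  0.29 -0.13]
[-0.01429696  0.41861653 -0.12253627]
```

View pics/w27.png

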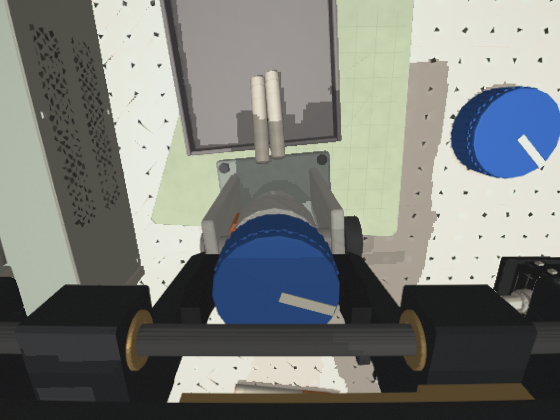

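>>> {"op": "send_rows", "data": {"series": [{"dx":0,"dy":0,"dz":-0.4,"turn":0,"grip":0.7},{"dx":0,"dy":0,"dz":0,"turn":0,"grip":1},{"dx":0,"dy":0,"dz":0,"turn":0,"grip":1},{"dx":0,"dy":0,"dz":0,"turn":0,"grip":1},{"dx":0,"dy":0,"dz":-8,"turn":0,"grip":1},{"dx":0,"dy":0,"dz":-20,"turn":0,"grip":1},{"dx":0,"dy":0,"dz":-35,"turn":0,"grip":1},{"dx":0,"dy":0,"dz":-35,"turn":0,"grip":1},{"dx":0,"dy":0,"dz":-10,"turn":0,"grip":1},{"dx":0,"dy":0,"dz":0,"turn":0,"grip":1}]}}

```text
clock: 40.05
tool_pos: [0.6741, 0.1373, 0.2747]
eef_rot: [1.0, -0.009, 0.002, -0.0]
contact_force: [-0.2, -0.4, -0.8]
opening: 1.004
```

Run:
```python
from h import *
to([.6733,.1374,.1654],1)
w=snapshot("wrist");save("w28",w);P=cloud(w)
m=(np.hypot(P[...,0]-.6735,P[...,1]-.1376)<.024)&(P[...,2]>.17)&(P[...,2]<.21)
q=P[m]; A=np.c_[q[:,:2]-[.6735,.1376],np.ones(len(q))]; c=np.linalg.lstsq(A,q[:,2],rcond=None)[0];print("cap top",len(q),c)
I=w["img"].astype(int)
s=snapshot("scene");save("s28",s,(200,100,340,250),5);Q=cloud(s);I=s["img"].astype(int)
m=(np.hypot(Q[...,0]-.6735,Q[...,1]-.1376)<.024)&(Q[...,2]>.18)&(Q[...,2]<.21)
q=Q[m];A=np.c_[q[:,:2]-[.6735,.1376],np.ones(len(q))]; print("scene cap top",len(q),np.linalg.lstsq(A,q[:,2],rcond=None)[0])
m=(Q[...,2]>.012)&(Q[...,2]<.06)&(abs(Q[...,1]-.145)<.025)&(Q[...,0]>.70)&(Q[...,0]<.83); print("posts",np.percentile(Q[m],[2,50,98],axis=0))
rt=max(regions_of(s,"tray_near_edge"),key=lambda d:d["score"]);print(rt["extent"])
```

```text
clk 40.05 pos [0.6741 0.1373 0.2747] yawx -1.03 zax [ 0.004  0.001 -1.   ] q [-0.5   0.79  0.5   1.33 -0.39  1.11 -1.55] F [-0.2 -0.4 -0.8] op 1.004
tool delta mm [ -1.3  -0.  109.3]  per row of 1 : [-1.2800e+00 -4.0000e-02  1.0929e+02]
cap top 2775 [-0.00088454 -0.00323941  0.1883605 ]
scene cap top 142 [ 0.00111346 -0.00918028  0.18779144]
posts [[0.71519008 0.13464844 0.01398597]
 [0.74239604 0.15338258 0.02546576]
 [0.78119689 0.16740099 0.03883512]]
[207.3, 183.2, 260.3, 224.7]
```

View pics/w28.png

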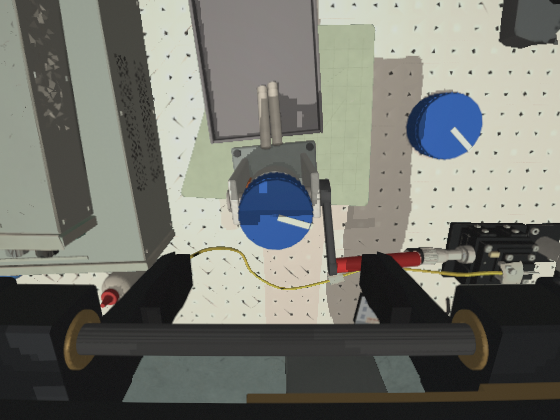

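View pics/s28.png

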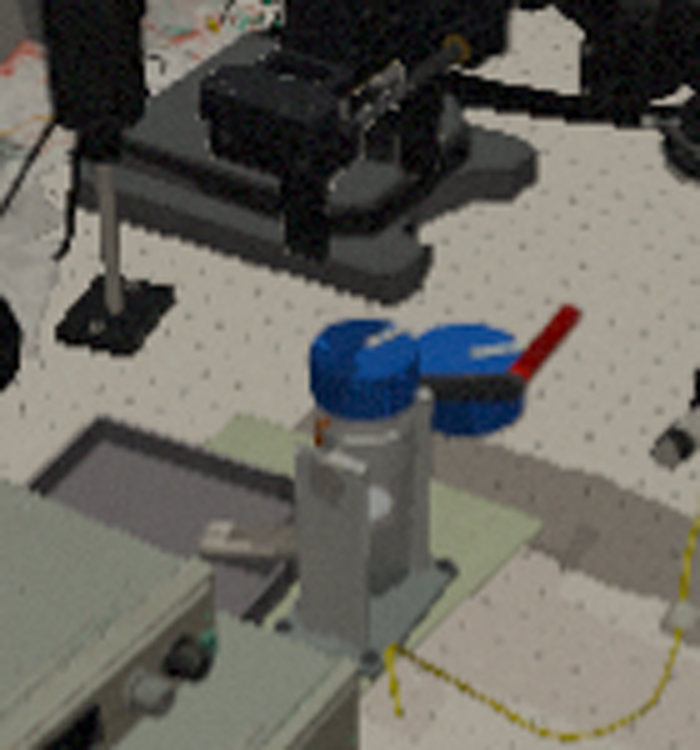

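Run:
```python
from h import *
w=snapshot("wrist");P=cloud(w);save("w29",w,(200,60,340,180),5)
for u,v in [(263,87),(273,84),(267,145),(277,141),(269,115),(230,139),(235,139),(300,133),(300,131)]: print((u,v),np.round(P[v,u],4))
print(atz(w,[(235,141),(305,133)],.024))
```

```text
(263, 87) [0.7739 0.1504 0.0194]
(273, 84) [0.7769 0.1386 0.0222]
(267, 145) [0.7081 0.147  0.0357]
(277, 141) [0.713  0.135  0.0401]
(269, 115) [0.7415 0.1444 0.0064]
(230, 139) [0.7126 0.1955 0.0027]
(235, 139) [0.7126 0.1889 0.0041]
(300, 133) [0.7184 0.1052 0.0022]
(300, 131) [0.7228 0.1069 0.025 ]
[[0.71220651 0.18646877 0.024     ]
 [0.72025188 0.10076446 0.024     ]]
```

View pics/w29.png

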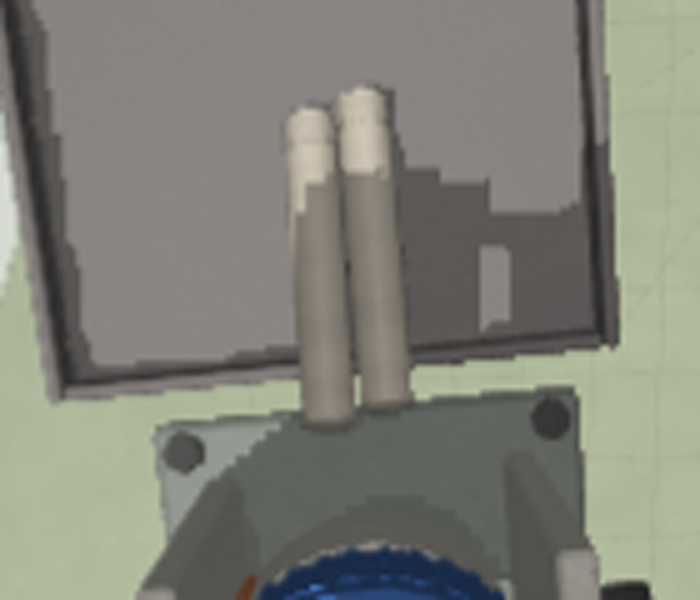

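Run:
```python
from plant import finish_job,get_state
print(get_state()["clock"]); print(finish_job())
```

```text
40.25
the job is handed in; nothing more can be done
None
```

I unscrewed the smaller blue cap and set it on the bench at about (0.467, 0.209). I then turned the crank to its end stop so both posts slid out into the tray. After that I swung the canister back against its upright stop, screwed the cap home and handed the job in at 40.3 s of the 72 s allowed. No verdict was reported.

My last checks showed:
- **Cap:** the top is at z 0.1884, the same as at the start (0.1883), with a tilt of about 0.003 rad. The scene camera read slightly lower and less level, 0.1878 and about 0.009 rad, still inside the limits. I turned it about 0.38 rad past the nominal home angle and it did not sink any further. The turning resistance was only about 0.1 N m, so it is home but may not be very tight.
- **Canister:** the crank handle is back at its starting place and height.
- **Posts:** they do not lie flat. Both lean with one end over the tray's near wall. Their centres are about 24 mm inside the near edge and about 0.02–0.025 m high, which meets the stated limits.
- **Tray and bystanders:** the tray is where it was within image accuracy, and the arm was clear of everything at hand-in. I did not re-measure the bystanders at the end. Those in view in later pictures looked unmoved.

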